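# Dry the washed loaf tin in the oven

## Robot

A 6-joint arm with a two-finger parallel gripper is mounted at the origin on the work surface. World frame = base frame: x ahead of the robot, y to its left, z up, the work surface at z = 0. Lengths are in m, angles in rad, forces in N, time in s.
With the tool pointing down it reaches from about 0.35 to 0.85 m from the base axis. Payload 8.1 kg.
Tool frame: the origin (TCP) lies on the centre line of the jaws, within the pads' length; the fingertips stand r.finger_overhang ahead of it and the grasp point (between the pads) lies 6 mm ahead of it (r.finger_overhang is the distance from the TCP to the fingertips, in m); z points along the fingers, y is the direction in which the jaws open and shut (so a half turn about z gives the same grasp; the last joint's range is limited). The gripper opens to 93 mm and grips with 3 to 60 N. Pads are 15 mm wide; open, the fingers measure 128 mm over their backs; the gripper's body (75 mm by 188 mm) begins 65 mm behind the grasp point.
Start: joints at [1.132, 0.13, 1.488, -0, 1.523, -0.085], TCP at [0.208, 0.563, 0.244] pointing down, gripper open.
Joint ranges: [-2.96, 2.96], [-0.89, 2.26], [0.02, 2.5], [-1.34, 4.48], [0, 2.73], [-2.66, 2.66]. Speed limits (rad/s): [2.39, 2.39, 2.79, 3.14, 3.14, 3.14].

## Interface

Orientations are given as a unit quaternion [w, x, y, z].
In Python, from station import r, viewer gives the robot as it stands.
- The arm moves only by the tool send_rows, never from a script. Its argument "rows" is a list that holds one entry, the list of rows, each a list of 4 numbers: the shift along the tool's x, y, z in m, then the turn about the tool's z in degrees. A call has 1 to 20 rows; each row shifts and turns the pose as measured when the row begins, along the tool's axes as they then stand; what a row does not reach is not made up. A row lasts 1/10 s, in which the tool goes at most 50 mm and 8.59 degrees, less where a joint would pass 70% of its speed; a pose out of reach is approached as far as the arm can. A call is refused whole if a number of a shift passes 0.05 or a number of a turn 8.59, either way. A call with a gripper value outside its range is refused whole. "fingers" is the finger opening in m, from 0 to 0.093, set as the call begins (left out, the last holds). The fingers move at their own pace and stop on an object; "grip_force" is the grip in N (left out, the last holds). Time passes only in rows, so rows that do not move let the fingers close. It gives the time, the measured TCP pose, the force and the opening at its end, in the units of the state.
- r.observe(): the state, without advancing time (a new reading comes with each control period).
- viewer.capture(name): name is "side" or "top"; returns the picture (480x640x3 uint8, red, green, blue); there is no depth.
- viewer.camera_model(name): a dict with "fx", "fy", "cx", "cy" (pixels), "R" (3x3) and "t" (3): a world point X has camera coordinates R X + t. Camera axes: x right, y down, z forward; pixel columns grow to the right and rows downward; lengths in m; the calibration is good to about 2 mm. A picture is of the moment at which its call begins. camera_model takes no time and is no camera call.
- r.close_job(): hands the job in, once; it reports no verdict.
The state is a dict: "time_s": time; "joint_pos": joint angles; "dq": joint speeds; "effort": joint torques, N m; "eef_pos": TCP position; "eef_rot": TCP orientation; "wrist_force": force on the tool from outside, world axes, zero at the start; "moment": the same for the moment, N m; "finger_gap": finger opening in m.
Only numpy, scipy, OpenCV 4.12 (cv2) and the standard library are available. Lean on these libraries where they do the work, as an engineer would, in place of code of your own. Each camera call takes 0.05 s, during which the arm holds its last target.

## Task

Pull the little oven's door down flat, stand the loaf tin upright on the open door and let go of it, then take or push it afresh at its near end to slide it right inside, clear of the door. Swing the door back up until it is fully shut, with the tin still upright inside. Move the door gently, without letting it drop or slam, never tip the tin over, and leave the tub and the lidded box where they are.

Things in the scene. Friction and masses are not known exactly. Their poses are not given: they have to be found in the camera images.
- oven_sill (a point): Middle of the front edge of the oven's floor and of the door's hinge line, 60 mm above the table. Axes are the oven's: x into the oven, y along the hinge (left when looking in), z up. The doorway spans y = -100 to +100 mm and 120 mm up from the sill; the oven's front face and roof edge lie at x = 0; inside it is 280 mm deep, its floor 1.5 mm below the sill.
- oven: Fixed low white-painted oven standing on the table, turned up to about 15 degrees: 300 mm deep, 330 mm wide (y = -200 to +130 mm), flat top 200 mm above the table. Origin on the table straight below the sill's middle, same axes. Right of the doorway its front carries two dummy knobs.
- door (a joint): Angle of the oven door about its bottom hinge: 0 = shut, upright; 1.571 = open, level, towards the robot (both stops). Starts shut or ajar. Steel panel 230 mm wide, 140 mm high, 15 mm thick, 0.6 kg, in front of x = 0; open, its inner face is level with the sill. Stiff hinge: it stays at any angle where it is left; moving it takes up to about 8 N at the handle.
- door_handle (a point): Middle of the grip bar (12 mm round, 140 mm long, along the hinge) of the loop handle in the door's plane, 50 mm beyond its top edge; fingers fit through the loop from above, door shut (bar 250 mm above the table) or open (52 mm). Centre line 190 mm from the hinge line up the door, 7.5 mm outward of the inner face. Turns with the door: z from hinge to bar.
- tin_center (a point): Centre, half-way up, of the loaf tin: an open-topped dark steel rectangular tin, 150 mm long (its x), 64 mm wide (its y), 58 mm high (its z), walls and bottom 5 mm thick, about 0.35 kg. It starts upright on the table, to the left or right in front of the oven. Either end may go in first.
- tin_end_a (a point): Middle of the tin's outer end face at +x of the tin, half-way up (29 mm above its underside).
- tin_end_b (a point): Middle of the tin's outer end face at -x of the tin, half-way up.
- tub: White round lidded plastic tub with a paper label, 148 mm in diameter, 145 mm high, origin at the centre of its underside. It stands on the other side from the tin. Leave alone.
- lidded_box: Low white plastic box with a grey lid, 190 x 130 mm, 67 mm high, origin at the centre of its underside, on the table left of the oven. Leave alone.
Not all that is in view belongs to the job. There is more than one size of the part that bears tin_center; the job needs the larger.

How it is judged:
By the outcome, as a careful person would: the job done as asked, in the order asked, and still so for the second after the job is handed in, with the robot touching nothing.
It also fails if it takes over 72 s, if anything falls off the work surface, if the arm or the gripper's body presses on something with over 40 N, if the wrist force passes 120 N, or if a joint passes its speed limit or range.

## Working session

There is one attempt and no reset: what is moved stays moved. The work goes in short steps, Python scripts to look and compute and a tool call to move; the robot and the scene stay as the last step left them, time stands still between calls to the robot, and variables do not carry over. Pictures are saved under pics/ and viewed, and the job is handed in when it is done.

Besides the shell and the picture viewer there is one more tool, called after "Request:" by a JSON object that holds its "fn" and its "kwargs", one argument or row to a line. send_rows: Moves the arm, as the interface text tells. Its arguments: {"type":"object","properties":{"rows":{"type":"array"},"fingers":{"type":"number"},"grip_force":{"type":"number"}},"required":["rows"]}

```bash
mkdir -p pics; ls
python3 - <<'E'
from station import r, viewer
import cv2,json
for n in("side","top"):
    im=viewer.capture(n); cv2.imwrite(f"pics/{n}0.png",im[:,:,::-1])
    m=viewer.camera_model(n); print(n,{k:(v.tolist() if hasattr(v,'tolist') else v) for k,v in m.items()})
print(r.observe(), r.finger_overhang)
E
```

```text
pics
side {'fx': 527.6350756375872, 'fy': 527.6350756375872, 'cx': 326.21554389693955, 'cy': 240.14595057695956, 'R': [[0.988192794419083, -0.15321541433182986, 0.00019460043517254162], [-0.1457042240500858, -0.9401391887888327, -0.30807236941575583], [0.04738438721948463, 0.30440654151085716, -0.9513629051698583]], 't': [-0.4499720976101157, 0.15866038314825912, 1.2746651406501046]}
top {'fx': 491.22392395966, 'fy': 491.22392395966, 'cx': 331.6228537244187, 'cy': 227.83095014436964, 'R': [[0.01769082392672073, -0.9998278811786244, -0.0055895229363403095], [-0.9991446467881336, -0.01746919964500515, -0.03748068647154225], [0.03737659084786717, 0.006247806144964599, -0.9992817197242054]], 't': [0.03176011620819606, 0.4592467066764243, 1.4251002104278807]}
{'time_s': 0.1, 'joint_pos': array([ 1.13157903e+00,  1.31089717e-01,  1.48916125e+00,  1.01564563e-05,
        1.52302689e+00, -8.53976238e-02]), 'dq': array([ 0.00083926, -0.00187882,  0.00013411, -0.00104726, -0.00012419,
        0.00014719]), 'effort': array([ 4.65942576e-04, -5.61335349e+01, -4.93098199e+01,  7.69254053e-02,
        2.91033840e-02, -1.13380991e-04]), 'eef_pos': array([0.2076602 , 0.56240857, 0.24269491]), 'eef_rot': array([-2.23393578e-04,  1.75988664e-01,  9.84391833e-01, -8.12464541e-04]), 'wrist_force': array([ 0.65734329,  1.02211163, -0.51484681]), 'moment': array([-0.00618527, -0.03136086,  0.00657082]), 'finger_gap': 0.09278567424153321} 0.025
```

View pics/top0.png

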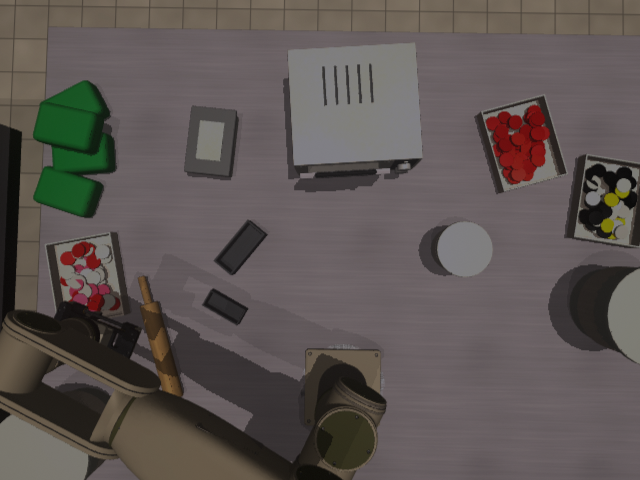

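View pics/side0.png

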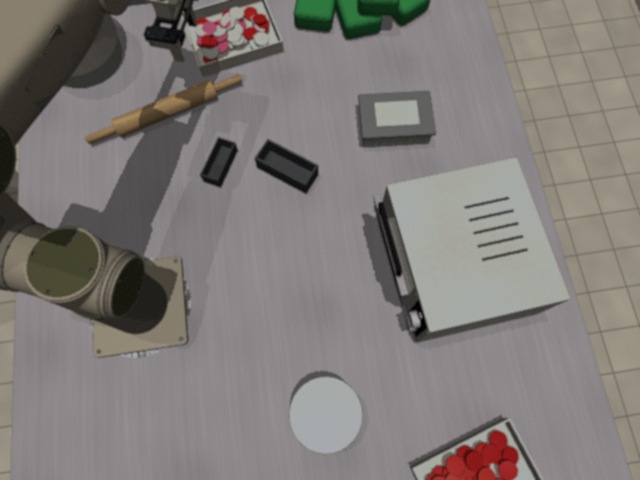

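The top picture shows the oven at (355,105) with its front edge near row 165. The larger tin is at (241,247), the smaller one at (225,306), the tub at (464,249) and the lidded box at (211,142). I'll enlarge it next.

Run:
```python
import cv2
t=cv2.imread("pics/top0.png"); s=cv2.imread("pics/side0.png")
def c(im,x,y,w,h,k,n): cv2.imwrite(f"pics/{n}.png",cv2.resize(im[y:y+h,x:x+w],None,fx=k,fy=k,interpolation=cv2.INTER_CUBIC))
c(t,280,35,150,150,4,"t_oven"); c(t,200,210,80,80,7,"t_tin"); c(s,360,150,220,200,3.0,"s_oven"); c(s,240,130,90,70,8,"s_tin")
```

```text
(no output)
```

View pics/t_oven.png

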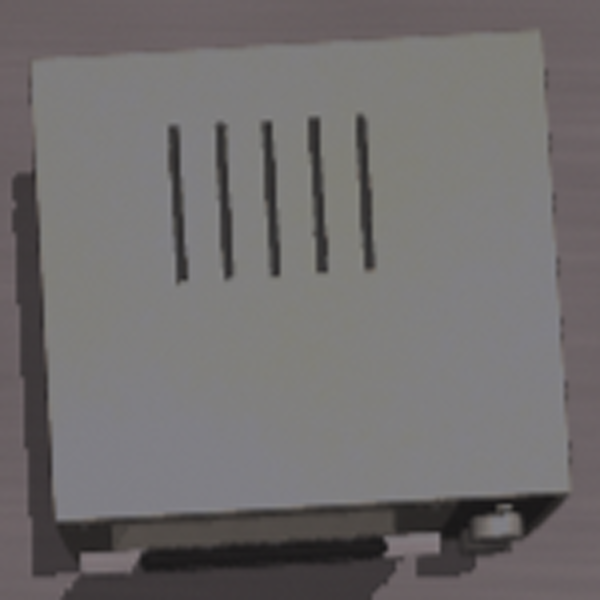

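View pics/t_tin.png

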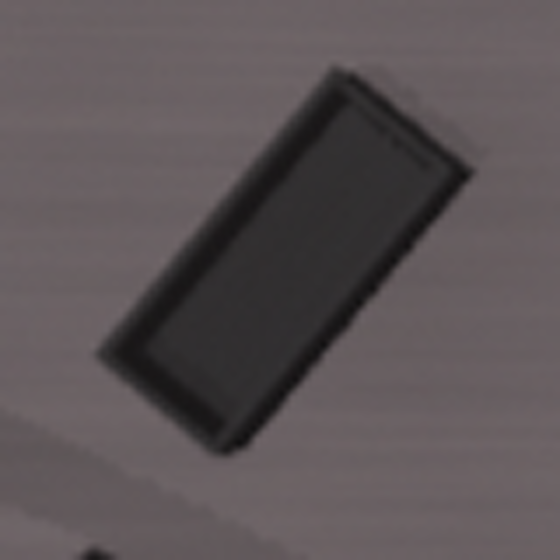

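View pics/s_oven.png

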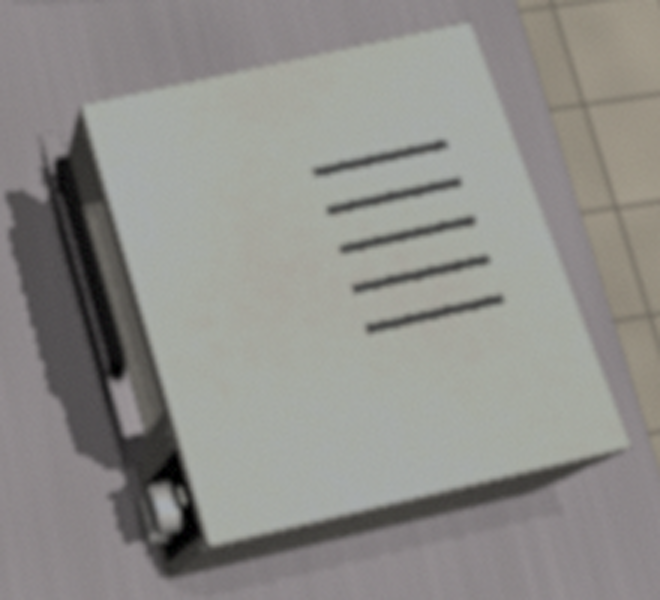

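View pics/s_tin.png

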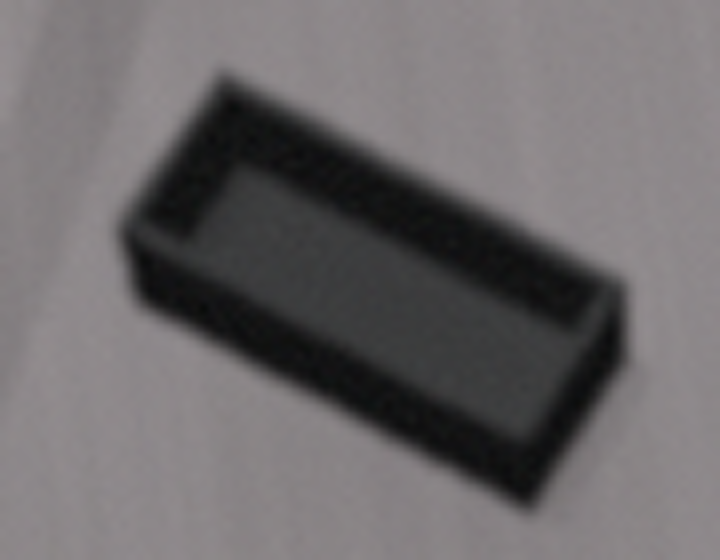

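```bash
cat > h.py <<'E'
import numpy as np
from scipy.optimize import least_squares
from station import r, viewer
C={n:viewer.camera_model(n) for n in("side","top")}
def proj(n,X):
    m=C[n]; c=np.asarray(X)@np.array(m["R"]).T+np.array(m["t"])
    return np.stack([m["fx"]*c[...,0]/c[...,2]+m["cx"],m["fy"]*c[...,1]/c[...,2]+m["cy"]],-1)
def ray(n,uv,z):
    m=C[n];R=np.array(m["R"]);t=np.array(m["t"]);d=R.T@np.array([(uv[0]-m["cx"])/m["fx"],(uv[1]-m["cy"])/m["fy"],1]);o=-R.T@t
    return o+d*(z-o[2])/d[2]
def fit(obs,p0):  # obs: (cam, local xyz, px); p=x,y,yaw
    def W(p,l):
        c,s=np.cos(p[2]),np.sin(p[2]); return np.array([p[0]+c*l[0]-s*l[1],p[1]+s*l[0]+c*l[1],l[2]])
    f=lambda p:np.concatenate([proj(n,W(p,l))-np.array(px) for n,l,px in obs])
    q=least_squares(f,p0,loss="soft_l1"); return q.x,f(q.x).reshape(-1,2)
E
python3 - <<'E'
from h import *
np.set_printoptions(precision=4,suppress=True)
T=[(288.2,50.5),(415.2,42.8),(422.5,158),(294.5,165.2)]
S=[(516.7,158),(569.3,298.7),(429,332),(388,184.7)]
L=[(.3,.13,.2),(.3,-.2,.2),(0,-.2,.2),(0,.13,.2)]
p,e=fit([("top",l,x) for l,x in zip(L,T)]+[("side",l,x) for l,x in zip(L,S)],[.6,0,0]);print("oven",p,e)
for o in("top","side"):
  q,e=fit([(o,l,x) for l,x in zip(L,T if o=="top" else S)],[.6,0,0]);print(o,q)
a,b=.075,.032
tt=[((a,b,.058),(248.6,219.7)),((-a,b,.058),(214,260.4)),((a,-b,0),(267.5,235)),((-a,-b,0),(234,274.5))]
ss=[((-a,b,.058),(268.5,139.4)),((-a,-b,.058),(306.2-51,158.1)),((a,b,.058),(318.1,165.6)),((a,-b,.058),(306.2,185)),((a,-b,0),(306.2,193.8)),((-a,-b,0),(257.5,167.5))]
g=ray("top",(241,247),.03);print(g)
p2,e=fit([("top",l,x) for l,x in tt],[g[0],g[1],-.7]);print("tin top",p2,e)
p3,e=fit([("side",l,x) for l,x in ss],[g[0],g[1],-.7]);print("tin side",p3,e)
# handle bar ends vs door angle
c,s=np.cos(p[2]),np.sin(p[2])
def W(l): return np.array([p[0]+c*l[0]-s*l[1],p[1]+s*l[0]+c*l[1],l[2]])
for th in(0,.05,.1,.15,.2,.3):
  out=[]
  for y in(.07,-.07):
    X=W((-.19*np.sin(th)-.0075*np.cos(th),y,.06+.19*np.cos(th)-.0075*np.sin(th)))
    out+=[(proj("top",X)-[280,35])*4,(proj("side",X)-[360,150])*3]
  print(th,np.array(out).round().tolist())
E
```

```text
oven [0.6186 0.0085 0.0711] [[-0.5248 -1.5463]
 [ 1.002  -0.9127]
 [ 0.7774  0.0585]
 [-0.9209 -0.1208]
 [-0.4541 -0.9875]
 [ 0.4959  0.6107]
 [-0.5243  0.2616]
 [-1.9116 -0.1085]]
top [0.6169 0.0081 0.075 ]
side [0.6198 0.0087 0.069 ]
[0.3981 0.2992 0.03  ]
tin top [ 0.3967  0.2986 -0.691 ] [[-0.4199  0.262 ]
 [-0.7211 -0.0264]
 [ 0.5806  0.1766]
 [ 0.5922 -0.4486]]
tin side [ 0.4009  0.2984 -0.6804] [[-0.2529 -1.0398]
 [-0.4322 -0.1976]
 [ 0.7256 -0.4841]
 [-0.4339  0.3528]
 [ 0.3888  0.6789]
 [ 0.1047  0.4675]]
0 [[146.0, 514.0], [98.0, 154.0], [376.0, 501.0], [153.0, 346.0]]
0.05 [[147.0, 529.0], [85.0, 158.0], [376.0, 517.0], [139.0, 349.0]]
0.1 [[148.0, 545.0], [71.0, 161.0], [377.0, 533.0], [125.0, 353.0]]
0.15 [[149.0, 561.0], [58.0, 165.0], [378.0, 548.0], [111.0, 357.0]]
0.2 [[150.0, 576.0], [44.0, 169.0], [378.0, 564.0], [97.0, 360.0]]
0.3 [[152.0, 607.0], [18.0, 177.0], [379.0, 595.0], [70.0, 368.0]]
```

```bash
cat >> h.py <<'E'
from scipy.spatial.transform import Rotation as Ro
OV=np.array([.6185,.0085,.071])
def O2W(l):
    c,s=np.cos(OV[2]),np.sin(OV[2]); return np.array([OV[0]+c*l[0]-s*l[1],OV[1]+s*l[0]+c*l[1],.06+l[2]])
def bar(th): return O2W((-.19*np.sin(th)-.0075*np.cos(th),0,.19*np.cos(th)-.0075*np.sin(th)))
def st():
    o=r.observe(); q=o["eef_rot"]; R=Ro.from_quat([q[1],q[2],q[3],q[0]]).as_matrix()
    return o,np.array(o["eef_pos"]),R
def rep(target=None,psi=None):
    np.set_printoptions(precision=4,suppress=True)
    o,p,R=st(); ps=np.degrees(np.arctan2(R[1,1],R[0,1]))
    print("t",round(o["time_s"],2),"tcp",p,"psi",round(ps,2),"ztool",R[:,2],"F",o["wrist_force"],"gap",round(o["finger_gap"],4),"q",np.array(o["joint_pos"]))
    if target is not None:
        d=np.array(target)-p; print("world d",d,"tool d (mm)",(R.T@d*1000).round(1), "turn", None if psi is None else round((ps-psi+90)%180-90,2))
E
python3 - <<'E'
from h import *
b=bar(.14); print(b)
c,s=np.cos(np.radians(4.07)),np.sin(np.radians(4.07))
rep(b+[0,0,.07],4.07)
o,p,R=st(); y=np.array([c,s,0]); z=np.array([0,0,-1.]); x=np.cross(y,z)
print((np.array([x,y,z])@(b+[0,0,.07]-p))*1000)
E
```

```text
[0.5846457  0.0060923  0.24709447]
t 0.1 tcp [0.2077 0.5624 0.2427] psi 69.73 ztool [-0.0007 -0.0015 -1.    ] F [ 0.6573  1.0221 -0.5148] gap 0.0928 q [ 1.1316  0.1311  1.4892  0.      1.523  -0.0854]
world d [ 0.377  -0.5563  0.0744] tool d (mm) [-546.4 -391.4  -73.8] turn 65.66
[-581.6699  336.5501  -74.3996]
```

Request:
{"fn": "send_rows", "kwargs": {
  "rows": [
    [[0,0,-0.01,8.2],[0,0,-0.01,8.2],[0,0,-0.01,8.2],[0,0,-0.01,8.2],[0,0,-0.01,8.2],[0,0,-0.01,8.2],[0,0,-0.01,8.2],[0,0,-0.005,8.2],[0,0,0,0]]
  ],
  "fingers": 0.093
}}

```text
time_s: 1.0
eef_pos: [0.2066, 0.5601, 0.314]
eef_rot: [0.002, 0.698, 0.716, -0.006]
wrist_force: [-0.5, -0.1, 0.1]
finger_gap: 0.0929
```

Request:
{"fn": "send_rows", "kwargs": {
  "rows": [
    [[-0.035,0.02,0,0],[-0.035,0.02,0,0],[-0.035,0.02,0,0],[-0.035,0.02,0,0],[-0.035,0.02,0,0],[-0.035,0.02,0,0],[-0.035,0.02,0,0],[-0.035,0.02,0,0],[-0.035,0.02,0,0],[-0.035,0.02,0,0],[-0.035,0.02,0,0],[-0.035,0.02,0,0],[-0.035,0.02,0,0],[-0.035,0.02,0,0],[-0.035,0.02,0,0],[-0.03,0.02,0,0],[0,0,0,0]]
  ]
}}

```text
time_s: 2.7
eef_pos: [0.5695, 0.0044, 0.3041]
eef_rot: [-0.001, 0.664, 0.747, -0.014]
wrist_force: [-0.3, 0.1, -1.2]
finger_gap: 0.093
```

Run:
```python
from h import *
rep(bar(.14)+[0,0,.07],4.07)
```

```text
t 2.7 tcp [0.5695 0.0044 0.3041] psi 6.73 ztool [-0.0196 -0.0195 -0.9996] F [-0.2503  0.1158 -1.2223] gap 0.093 q [-0.0693  0.0495  1.465  -0.0209  1.6453 -0.1883]
world d [0.0151 0.0017 0.013 ] tool d (mm) [ -0.3  14.9 -13.4] turn 2.66
```

Request:
{"fn": "send_rows", "kwargs": {
  "rows": [
    [[0,0.008,0.007,1.3],[0,0.007,0.007,1.3],[0,0,0,0]]
  ]
}}

```text
time_s: 3.0
eef_pos: [0.5843, 0.0065, 0.2865]
eef_rot: [-0.002, 0.68, 0.733, -0.015]
wrist_force: [-0.0, 0.8, 0.0]
finger_gap: 0.093
```

Run:
```python
from h import *
import cv2
rep(bar(.14)+[0,0,.004],4.07)
for n,(x,y) in(("side",(340,130)),("top",(280,60))):
    im=viewer.capture(n)[:,:,::-1]; cv2.imwrite(f"pics/{n}1.png",cv2.resize(im[y:y+170,x:x+170],None,fx=3.5,fy=3.5,interpolation=cv2.INTER_CUBIC))
```

```text
t 3.0 tcp [0.5843 0.0065 0.2865] psi 4.25 ztool [-0.0227 -0.0186 -0.9996] F [-0.0295  0.8155  0.0136] gap 0.093 q [-0.0645  0.096   1.4479 -0.0201  1.6191 -0.1396]
world d [ 0.0004 -0.0004 -0.0354] tool d (mm) [ 0.2  1.2 35.4] turn 0.18
```

View pics/side1.png

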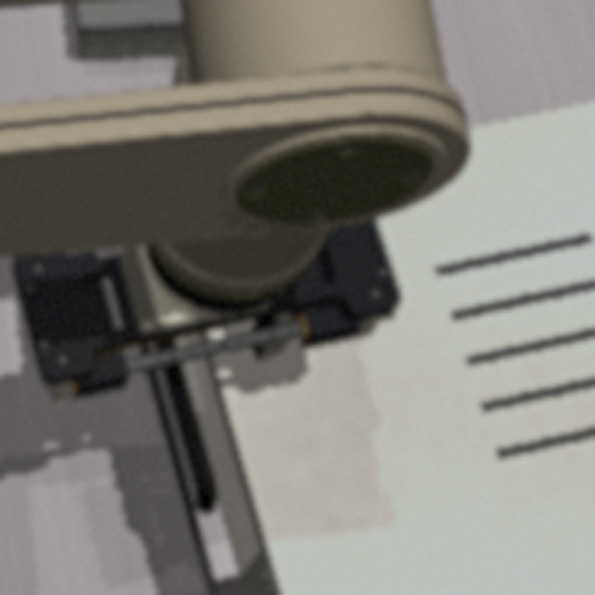

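The bar, the dark rod ending at about (205,505) in the crop, passes between the open fingers. I'll lower the tool and close on it.

Request:
{"fn": "send_rows", "kwargs": {
  "rows": [
    [[0,0,0.01,0],[0,0,0.01,0],[0,0,0.01,0],[0,0.001,0.006,0],[0,0,0,0]]
  ]
}}

```text
time_s: 3.6
eef_pos: [0.5834, 0.0079, 0.2491]
eef_rot: [-0.001, 0.678, 0.735, -0.014]
wrist_force: [-0.4, 0.3, -0.6]
finger_gap: 0.093
```

Request:
{"fn": "send_rows", "kwargs": {
  "rows": [
    [[0,0,0,0],[0,0,0,0],[0,0,0,0],[0,0,0,0],[0,0,0,0],[0,0,0,0]]
  ],
  "fingers": 0.0,
  "grip_force": 15
}}

```text
time_s: 4.2
eef_pos: [0.584, 0.0077, 0.2504]
eef_rot: [-0.001, 0.678, 0.735, -0.013]
wrist_force: [-0.7, -0.0, -0.2]
finger_gap: 0.0496
```

Run:
```python
from h import *
rep(bar(.14)+[0,0,.004],4.07)
```

```text
t 4.2 tcp [0.584  0.0077 0.2504] psi 4.54 ztool [-0.0189 -0.0188 -0.9996] F [-0.7269 -0.0049 -0.1852] gap 0.0496 q [-0.0625  0.103   1.5056 -0.02    1.5506 -0.1413]
world d [ 0.0006 -0.0016  0.0007] tool d (mm) [-1.6  0.5 -0.6] turn 0.47
```

Request:
{"fn": "send_rows", "kwargs": {
  "rows": [
    [[0,0,0,0],[0,0,0,0],[0,0,0,0],[0,0,0,0],[0,0,0,0],[0,0,0,0],[0,0,0,0]]
  ]
}}

```text
time_s: 4.9
eef_pos: [0.5843, 0.0076, 0.2507]
eef_rot: [-0.0, 0.678, 0.735, -0.013]
wrist_force: [1.2, -0.3, -0.1]
finger_gap: 0.0116
```

Run:
```python
from h import *
o,p,R=st(); rep()
# grasp point estimate & arc plan in world
g=p+R[:,2]*.006
d=g-O2W((0,0,0)); c,s=np.cos(OV[2]),np.sin(OV[2])
print("oven-frame grasp", d[0]*c+d[1]*s, -d[0]*s+d[1]*c, d[2])
ths=np.linspace(.14,1.571,41); B=np.array([bar(t) for t in ths])
print((np.diff(B,axis=0)@R*1000).round(1).tolist())
```

```text
t 4.9 tcp [0.5843 0.0076 0.2507] psi 4.53 ztool [-0.0181 -0.0189 -0.9997] F [ 1.1565 -0.3202 -0.1399] gap 0.0116 q [-0.0626  0.103   1.5052 -0.02    1.5502 -0.1413]
oven-frame grasp -0.034255926763748654 0.001467658296077819 0.18465571108890638
[[0.1, -6.6, 1.5], [0.1, -6.6, 1.7], [0.1, -6.5, 1.9], [0.1, -6.4, 2.2], [0.1, -6.4, 2.4], [0.1, -6.3, 2.6], [0.1, -6.2, 2.8], [0.1, -6.1, 3.1], [0.1, -6.0, 3.3], [0.1, -5.8, 3.5], [0.1, -5.7, 3.7], [0.1, -5.6, 3.9], [0.1, -5.4, 4.1], [0.1, -5.3, 4.3], [0.1, -5.1, 4.5], [0.1, -5.0, 4.7], [0.1, -4.8, 4.8], [0.1, -4.6, 5.0], [0.1, -4.4, 5.2], [0.1, -4.2, 5.3], [0.1, -4.1, 5.5], [0.1, -3.9, 5.6], [0.1, -3.7, 5.7], [0.1, -3.4, 5.9], [0.1, -3.2, 6.0], [0.1, -3.0, 6.1], [0.1, -2.8, 6.2], [0.1, -2.6, 6.3], [0.1, -2.3, 6.4], [0.1, -2.1, 6.5], [0.1, -1.9, 6.5], [0.1, -1.6, 6.6], [0.1, -1.4, 6.7], [0.1, -1.2, 6.7], [0.1, -0.9, 6.7], [0.1, -0.7, 6.8], [0.1, -0.4, 6.8], [0.1, -0.2, 6.8], [0.1, 0.0, 6.8], [0.1, 0.3, 6.8]]
```

Request:
{"fn": "send_rows", "kwargs": {
  "rows": [
    [[0,-0.0065,0.0015,0],[0,-0.0065,0.0015,0],[0,-0.0065,0.002,0],[0,-0.0065,0.002,0],[0,-0.0065,0.0025,0],[0,-0.0063,0.0025,0],[0,-0.0062,0.003,0],[0,-0.006,0.003,0],[0,-0.006,0.0033,0],[0,-0.0058,0.0035,0]]
  ]
}}

```text
time_s: 5.9
eef_pos: [0.5183, 0.0027, 0.2266]
eef_rot: [0.002, 0.678, 0.735, -0.01]
wrist_force: [3.8, 1.7, 0.3]
finger_gap: 0.0118
```

```bash
cat >> h.py <<'E'
def door():
    o,p,R=st(); g=p+R[:,2]*.006; d=g-O2W((0,0,0)); c,s=np.cos(OV[2]),np.sin(OV[2])
    x,y,z=d[0]*c+d[1]*s,-d[0]*s+d[1]*c,d[2]
    th=np.arctan2(-x,z)-np.arctan2(.0075,.19); print("oven grasp",x,y,z,"radius",np.hypot(x,z),"(190.1) th",th)
    return th,R
def arc(a,b,n):
    th,R=door(); B=np.array([bar(t) for t in np.linspace(a,b,n+1)]); print((np.diff(B,axis=0)@R*1000).round(1).tolist())
E
python3 - <<'E'
from h import *
rep();th,R=door(); arc(th,1.571,30)
E
```

```text
t 5.9 tcp [0.5183 0.0027 0.2266] psi 4.58 ztool [-0.0108 -0.0175 -0.9998] F [3.8379 1.7056 0.284 ] gap 0.0118 q [-0.0812 -0.0724  1.7261 -0.0183  1.4972 -0.1598]
oven grasp -0.10038710646433156 0.001225574903196686 0.16062233257988132 radius 0.1894125256356692 (190.1) th 0.5191378255526327
oven grasp -0.10038710646433156 0.001225574903196686 0.16062233257988132 radius 0.1894125256356692 (190.1) th 0.5191378255526327
[[0.1, -5.5, 3.7], [0.1, -5.4, 3.9], [0.1, -5.3, 4.1], [0.1, -5.1, 4.3], [0.1, -5.0, 4.4], [0.1, -4.8, 4.6], [0.1, -4.7, 4.8], [0.1, -4.5, 4.9], [0.1, -4.3, 5.1], [0.1, -4.1, 5.2], [0.1, -3.9, 5.4], [0.1, -3.7, 5.5], [0.1, -3.6, 5.6], [0.1, -3.4, 5.8], [0.1, -3.1, 5.9], [0.1, -2.9, 6.0], [0.1, -2.7, 6.1], [0.1, -2.5, 6.2], [0.1, -2.3, 6.3], [0.1, -2.1, 6.3], [0.1, -1.9, 6.4], [0.1, -1.6, 6.5], [0.1, -1.4, 6.5], [0.1, -1.2, 6.6], [0.1, -0.9, 6.6], [0.1, -0.7, 6.6], [0.1, -0.5, 6.6], [0.1, -0.2, 6.7], [0.1, -0.0, 6.7], [0.1, 0.2, 6.7]]
```

Tracking is very good, so I'll continue.

Request:
{"fn": "send_rows", "kwargs": {
  "rows": [
    [[0,-0.0055,0.0037,0],[0,-0.0054,0.0039,0],[0,-0.0053,0.0041,0],[0,-0.0051,0.0043,0],[0,-0.005,0.0044,0],[0,-0.0048,0.0046,0],[0,-0.0047,0.0048,0],[0,-0.0045,0.0049,0],[0,-0.0043,0.0051,0],[0,-0.0041,0.0052,0],[0,-0.0039,0.0054,0],[0,-0.0037,0.0055,0]]
  ]
}}

```text
time_s: 7.1
eef_pos: [0.457, -0.0019, 0.1666]
eef_rot: [0.002, 0.678, 0.735, -0.008]
wrist_force: [6.5, 2.9, -0.4]
finger_gap: 0.0115
```

Run:
```python
from h import *
rep();th,R=door(); arc(th,1.571,18)
```

```text
t 7.1 tcp [ 0.457  -0.0019  0.1666] psi 4.61 ztool [-0.0087 -0.015  -0.9998] F [ 6.5465  2.9428 -0.3663] gap 0.0115 q [-0.1042 -0.2075  1.9594 -0.0161  1.3968 -0.1818]
oven grasp -0.16189115890448186 0.0009853188385992601 0.10062319402090478 radius 0.19061420331760393 (190.1) th 0.9752296966195555
oven grasp -0.16189115890448186 0.0009853188385992601 0.10062319402090478 radius 0.19061420331760393 (190.1) th 0.9752296966195555
[[0.1, -3.2, 5.4], [0.1, -3.0, 5.5], [0.1, -2.8, 5.6], [0.1, -2.6, 5.7], [0.1, -2.4, 5.8], [0.1, -2.2, 5.9], [0.1, -2.0, 6.0], [0.1, -1.8, 6.0], [0.1, -1.6, 6.1], [0.1, -1.4, 6.1], [0.1, -1.2, 6.2], [0.1, -1.0, 6.2], [0.1, -0.8, 6.2], [0.1, -0.6, 6.3], [0.1, -0.4, 6.3], [0.1, -0.2, 6.3], [0.1, -0.0, 6.3], [0.1, 0.2, 6.3]]
```

Request:
{"fn": "send_rows", "kwargs": {
  "rows": [
    [[0,-0.0032,0.0054,0],[0,-0.003,0.0055,0],[0,-0.0028,0.0056,0],[0,-0.0026,0.0057,0],[0,-0.0024,0.0058,0],[0,-0.0022,0.0059,0],[0,-0.002,0.006,0],[0,-0.0018,0.006,0],[0,-0.0016,0.0061,0],[0,-0.0014,0.006,0],[0,-0.0012,0.006,0],[0,-0.001,0.006,0]]
  ]
}}

```text
time_s: 8.3
eef_pos: [0.431, -0.0039, 0.0932]
eef_rot: [0.004, 0.678, 0.735, -0.004]
wrist_force: [4.9, 3.2, 1.9]
finger_gap: 0.0119
```

Run:
```python
from h import *
rep();th,R=door(); arc(th,1.571,8)
```

```text
t 8.3 tcp [ 0.431  -0.0039  0.0932] psi 4.6 ztool [ 0.0001 -0.0122 -0.9999] F [4.8678 3.17   1.9332] gap 0.0119 q [-0.1181 -0.212   2.1042 -0.0127  1.2479 -0.1944]
oven grasp -0.18787452535029794 0.0008887983679012716 0.027250408803714682 radius 0.1898405174233607 (190.1) th 1.3873018579548924
oven grasp -0.18787452535029794 0.0008887983679012716 0.027250408803714682 radius 0.1898405174233607 (190.1) th 1.3873018579548924
[[0.1, -0.6, 4.3], [0.1, -0.5, 4.3], [0.1, -0.4, 4.3], [0.1, -0.3, 4.4], [0.1, -0.2, 4.4], [0.1, -0.1, 4.4], [0.1, 0.0, 4.4], [0.1, 0.1, 4.4]]
```

Request:
{"fn": "send_rows", "kwargs": {
  "rows": [
    [[0,-0.0006,0.0043,0],[0,-0.0005,0.0043,0],[0,-0.0004,0.0043,0],[0,-0.0002,0.0043,0],[0,-0.0002,0.0043,0],[0,0,0.004,0],[0,0,0.0035,0],[0,0,0.003,0],[0,0,0.003,0]]
  ]
}}

```text
time_s: 9.2
eef_pos: [0.43, -0.0052, 0.0595]
eef_rot: [0.006, 0.678, 0.735, -0.004]
wrist_force: [-8.2, 1.2, 22.2]
finger_gap: 0.0116
```

Run:
```python
from h import *
rep();th,R=door(); arc(th,1.571,2)
```

```text
t 9.2 tcp [ 0.43   -0.0052  0.0595] psi 4.61 ztool [ 0.0035 -0.0135 -0.9999] F [-8.2431  1.169  22.1922] gap 0.0116 q [-0.1207 -0.1665  2.133  -0.0141  1.17   -0.1957]
oven grasp -0.18895042040643947 -0.0003694963624180179 -0.006478603381378019 radius 0.1890614547535891 (190.1) th 1.5656170180992415
oven grasp -0.18895042040643947 -0.0003694963624180179 -0.006478603381378019 radius 0.1890614547535891 (190.1) th 1.5656170180992415
[[0.0, 0.0, 0.5], [0.0, 0.0, 0.5]]
```

Request:
{"fn": "send_rows", "kwargs": {
  "rows": [
    [[0,0,-0.001,0],[0,0,0,0],[0,0,0,0],[0,0,0,0]]
  ],
  "fingers": 0.032
}}

```text
time_s: 9.6
eef_pos: [0.4267, -0.0064, 0.0583]
eef_rot: [0.004, 0.678, 0.735, -0.007]
wrist_force: [-0.1, -0.2, -0.3]
finger_gap: 0.0317
```

Run:
```python
from h import *
rep()
```

```text
t 9.6 tcp [ 0.4267 -0.0064  0.0583] psi 4.61 ztool [-0.0037 -0.0157 -0.9999] F [-0.0708 -0.2452 -0.3091] gap 0.0317 q [-0.122  -0.1667  2.1358 -0.0174  1.1743 -0.1958]
```

Request:
{"fn": "send_rows", "kwargs": {
  "rows": [
    [[0,0,-0.02,0],[0,0,-0.03,0],[0,0,-0.03,0],[0,0,-0.03,0],[0,0,0,0]]
  ]
}}

```text
time_s: 10.1
eef_pos: [0.4233, -0.0048, 0.1681]
eef_rot: [0.0, 0.678, 0.735, -0.01]
wrist_force: [0.1, -0.0, -0.1]
finger_gap: 0.032
```

Request:
{"fn": "send_rows", "kwargs": {
  "rows": [
    [[0,0,0,-7.7],[0,0,0,-7.7],[0,0,0,-7.7],[0,0,0,-7.7],[0,0,0,-7.7],[0,0,0,-7.7],[0,0,0,0]]
  ],
  "fingers": 0.093
}}

```text
time_s: 10.8
eef_pos: [0.4201, -0.0052, 0.1621]
eef_rot: [-0.008, 0.321, 0.947, -0.011]
wrist_force: [-0.7, -0.2, 0.2]
finger_gap: 0.0831
```

Run:
```python
from h import *
rep((.399,.2985,.13),50.8)
import cv2
im=viewer.capture("top")[:,:,::-1]; cv2.imwrite("pics/top2.png",im)
```

```text
t 10.8 tcp [ 0.4201 -0.0052  0.1621] psi 52.58 ztool [-0.0214 -0.0161 -0.9996] F [-0.7384 -0.2293  0.241 ] gap 0.0831 q [-0.1188 -0.3025  2.0464 -0.0188  1.417  -1.0333]
world d [-0.0211  0.3037 -0.0321] tool d (mm) [201.1 229.1  27.6] turn 1.78
```

View pics/top2.png

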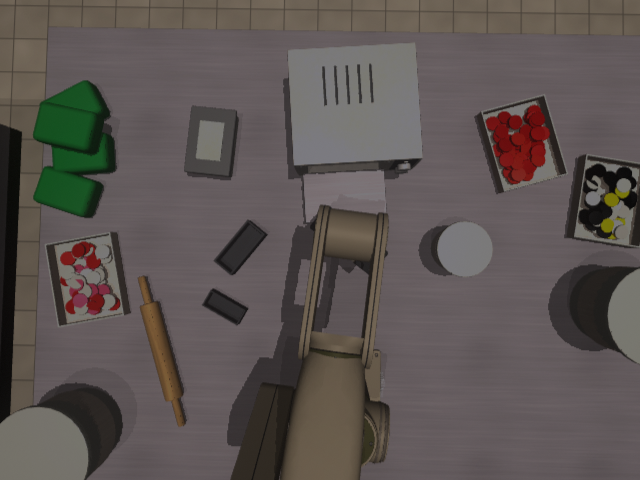

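The door lies flat at (345,195). Next is the tin.

Request:
{"fn": "send_rows", "kwargs": {
  "rows": [
    [[0.022,0.0255,0,0.3],[0.022,0.0255,0,0.3],[0.022,0.0255,0,0.3],[0.022,0.0255,0,0.3],[0.022,0.0255,0.0,0.3],[0.022,0.0255,0.0,0.3],[0.022,0.0255,0,0],[0.022,0.0255,0.01,0],[0.022,0.0255,0.01,0],[0,0,0,0]]
  ]
}}

```text
time_s: 11.85
eef_pos: [0.4132, 0.3073, 0.131]
eef_rot: [-0.008, 0.363, 0.932, -0.013]
wrist_force: [-0.4, -1.0, -0.0]
finger_gap: 0.0929
```

Run:
```python
from h import *
rep((.399,.2985,.038),50.8)
import cv2
im=viewer.capture("top")[:,:,::-1]; cv2.imwrite("pics/top3.png",cv2.resize(im[190:310,170:330],None,fx=4.5,fy=4.5,interpolation=cv2.INTER_CUBIC))
im=viewer.capture("side")[:,:,::-1]; cv2.imwrite("pics/side3.png",cv2.resize(im[90:220,200:370],None,fx=4.5,fy=4.5,interpolation=cv2.INTER_CUBIC))
```

```text
t 11.85 tcp [0.4132 0.3073 0.131 ] psi 47.39 ztool [-0.0252 -0.0183 -0.9995] F [-0.3656 -0.9888 -0.0095] gap 0.0929 q [ 0.5416  0.0142  1.8205 -0.0028  1.3379 -0.2846]
world d [-0.0142 -0.0088 -0.093 ] tool d (mm) [  3.9 -13.2  93.5] turn -3.41
```

View pics/side3.png

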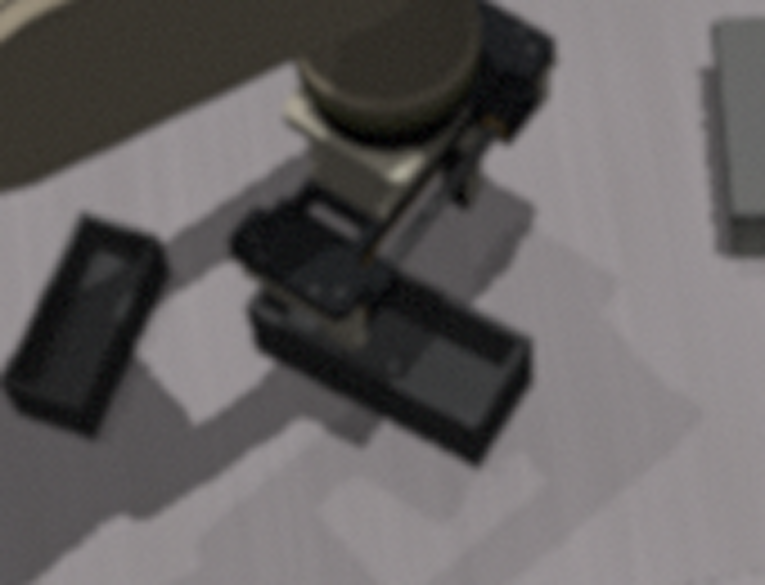

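The fingers are above the tin, about 16 mm off laterally. I'll correct that, then descend.

Request:
{"fn": "send_rows", "kwargs": {
  "rows": [
    [[0.002,-0.0065,0.005,-1.7],[0.002,-0.0065,0.005,-1.7],[0,0,0.01,0],[0,0,0,0]]
  ]
}}

```text
time_s: 12.35
eef_pos: [0.401, 0.2936, 0.1111]
eef_rot: [-0.008, 0.336, 0.942, -0.013]
wrist_force: [-0.8, -0.8, 0.5]
finger_gap: 0.0931
```

Run:
```python
from h import *
rep((.399,.2985,.038),50.8)
```

```text
t 12.35 tcp [0.401  0.2936 0.1111] psi 50.73 ztool [-0.0241 -0.02   -0.9995] F [-0.8044 -0.8101  0.5409] gap 0.0931 q [ 0.5324 -0.0121  1.8856 -0.0052  1.299  -0.3514]
world d [-0.002   0.0049 -0.0731] tool d (mm) [ 4.2  4.8 73. ] turn -0.07
```

Request:
{"fn": "send_rows", "kwargs": {
  "rows": [
    [[0.002,0.0025,0.012,0],[0.002,0.002,0.012,0],[0,0,0.012,0],[0,0,0.012,0],[0,0,0.012,0],[0,0,0.01,0],[0,0,0,0]]
  ]
}}

```text
time_s: 13.05
eef_pos: [0.3984, 0.2975, 0.0336]
eef_rot: [-0.008, 0.337, 0.941, -0.014]
wrist_force: [-0.4, 0.1, -0.0]
finger_gap: 0.0929
```

Run:
```python
from h import *
rep((.399,.2985,.038),50.8)
```

```text
t 13.05 tcp [0.3984 0.2975 0.0336] psi 50.6 ztool [-0.0255 -0.0209 -0.9995] F [-0.4439  0.0511 -0.0489] gap 0.0929 q [ 0.5416  0.1     1.9279 -0.0052  1.1463 -0.3392]
world d [0.0006 0.001  0.0044] tool d (mm) [ 0.2  1.  -4.5] turn -0.2
```

Request:
{"fn": "send_rows", "kwargs": {
  "rows": [
    [[0,0.001,-0.004,0],[0,0,0,0],[0,0,0,0],[0,0,0,0],[0,0,0,0],[0,0,0,0],[0,0,0,0]]
  ],
  "fingers": 0.0,
  "grip_force": 20
}}

```text
time_s: 13.75
eef_pos: [0.4001, 0.299, 0.0391]
eef_rot: [-0.008, 0.337, 0.941, -0.013]
wrist_force: [0.7, -0.6, -2.1]
finger_gap: 0.0646
```

Request:
{"fn": "send_rows", "kwargs": {
  "rows": [
    [[0,0,-0.01,0],[0,0,-0.025,0],[0,0,-0.03,0],[0,0,-0.03,0],[0,0,-0.015,0],[0,0,0,0]]
  ]
}}

```text
time_s: 14.35
eef_pos: [0.4003, 0.2997, 0.1531]
eef_rot: [-0.01, 0.337, 0.941, -0.016]
wrist_force: [-0.2, 0.8, -5.0]
finger_gap: 0.0646
```

Run:
```python
from h import *
rep(O2W((-.072,0,.07)),94.07)
import cv2
im=viewer.capture("side")[:,:,::-1]; cv2.imwrite("pics/side4.png",cv2.resize(im[70:220,200:370],None,fx=4,fy=4,interpolation=cv2.INTER_CUBIC))
```

```text
t 14.35 tcp [0.4003 0.2997 0.1531] psi 50.6 ztool [-0.0293 -0.0231 -0.9993] F [-0.1542  0.8262 -4.9932] gap 0.0646 q [ 0.5434 -0.0426  1.8346 -0.0047  1.3866 -0.3386]
world d [ 0.1463 -0.2963 -0.0231] tool d (mm) [-301.4 -135.2   25.7] turn -43.47
```

View pics/side4.png

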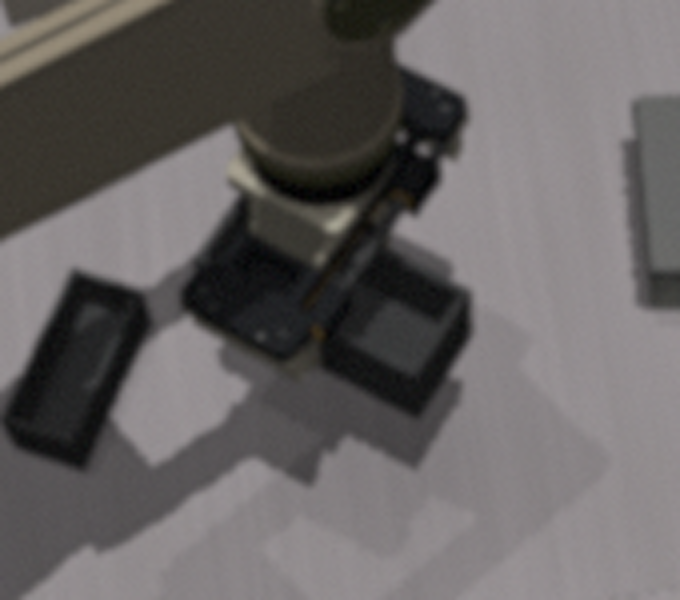

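Request:
{"fn": "send_rows", "kwargs": {
  "rows": [
    [[0,0,0,-7.3],[0,0,0,-7.3],[0,0,0,-7.3],[0,0,0,-7.3],[0,0,0,-7.3],[0,0,0,-7],[0,0,0,0]]
  ]
}}

```text
time_s: 15.1
eef_pos: [0.3942, 0.296, 0.1417]
eef_rot: [-0.023, -0.05, 0.998, -0.015]
wrist_force: [-0.2, -0.4, -4.8]
finger_gap: 0.0648
```

Run:
```python
from h import *
rep(O2W((-.08,0,.09)),94.07)
```

```text
t 15.1 tcp [0.3942 0.296  0.1417] psi 95.81 ztool [-0.0436 -0.0318 -0.9985] F [-0.1605 -0.4385 -4.8067] gap 0.0648 q [ 0.5433 -0.0345  1.8491 -0.0047  1.3808 -1.1272]
world d [ 0.1445 -0.2932  0.0083] tool d (mm) [-113.9 -306.4   -5.3] turn 1.74
```

Request:
{"fn": "send_rows", "kwargs": {
  "rows": [
    [[-0.0095,-0.0255,-0.002,0.2],[-0.0095,-0.0255,-0.002,0.2],[-0.0095,-0.0255,-0.002,0.2],[-0.0095,-0.0255,-0.002,0.2],[-0.0095,-0.0255,-0.002,0.2],[-0.0095,-0.0255,-0.002,0.2],[-0.0095,-0.0255,-0.002,0.2],[-0.0095,-0.0255,-0.002,0],[-0.0095,-0.0255,-0.002,0],[-0.0095,-0.0255,-0.002,0],[-0.005,-0.015,0,0],[0,0,0,0]]
  ]
}}

```text
time_s: 16.3
eef_pos: [0.5088, 0.0224, 0.1516]
eef_rot: [-0.032, -0.014, 0.999, -0.017]
wrist_force: [-0.4, -0.7, -4.3]
finger_gap: 0.0639
```

Run:
```python
from h import *
rep(O2W((-.075,0,.055)),94.07)
```

```text
t 16.3 tcp [0.5088 0.0224 0.1516] psi 91.66 ztool [-0.0633 -0.0356 -0.9974] F [-0.3768 -0.6653 -4.295 ] gap 0.0639 q [-0.0306  0.0115  1.7853 -0.038   1.4072 -1.622 ]
world d [ 0.0349 -0.0192 -0.0366] tool d (mm) [-36.7 -19.   35. ] turn -2.41
```

Request:
{"fn": "send_rows", "kwargs": {
  "rows": [
    [[-0.006,-0.0032,0,-0.4],[-0.006,-0.0032,0,-0.4],[-0.006,-0.0032,0.002,-0.4],[-0.006,-0.0032,0.002,-0.4],[-0.006,-0.0032,0.003,-0.4],[-0.006,-0.0032,0.003,-0.4],[0,0,0,0]]
  ]
}}

```text
time_s: 17.0
eef_pos: [0.5464, 0.0059, 0.1363]
eef_rot: [-0.034, -0.035, 0.999, -0.016]
wrist_force: [-0.3, 0.5, -4.2]
finger_gap: 0.0644
```

Run:
```python
from h import *
rep(O2W((-.075,0,.045)),94.07)
import cv2
im=viewer.capture("side")[:,:,::-1]; cv2.imwrite("pics/side5.png",cv2.resize(im[130:330,280:480],None,fx=3,fy=3,interpolation=cv2.INTER_CUBIC))
```

```text
t 17.0 tcp [0.5464 0.0059 0.1363] psi 94.11 ztool [-0.0668 -0.0345 -0.9972] F [-0.2645  0.4882 -4.1723] gap 0.0644 q [-0.0583  0.1274  1.693  -0.039   1.386  -1.6913]
world d [-0.0027 -0.0027 -0.0313] tool d (mm) [ 0.7 -1.6 31.5] turn 0.04
```

View pics/side5.png

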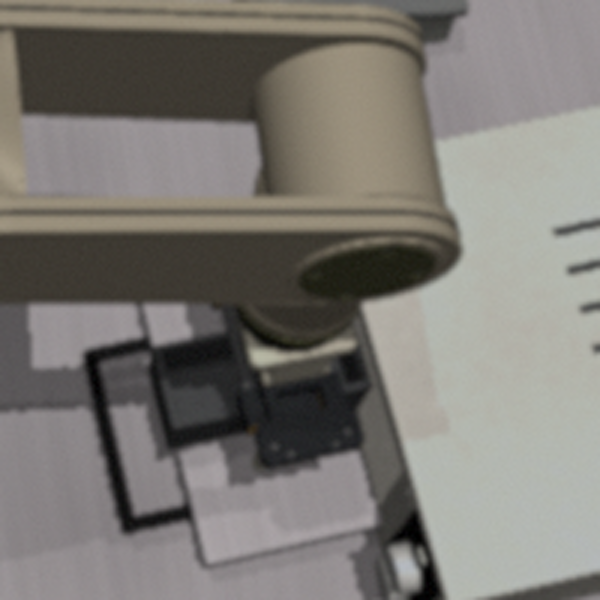

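Request:
{"fn": "send_rows", "kwargs": {
  "rows": [
    [[0,0,0.008,0],[0,0,0.008,0],[0,0,0.007,0],[0,0,0.004,0],[0,0,0.003,0],[0,0,0,0]]
  ]
}}

```text
time_s: 17.65
eef_pos: [0.5431, 0.0054, 0.1037]
eef_rot: [-0.034, -0.035, 0.999, -0.016]
wrist_force: [-0.3, 0.6, -3.8]
finger_gap: 0.0638
```

Run:
```python
from h import *
rep(O2W((-.075,0,.038)),94.07)
```

```text
t 17.65 tcp [0.5431 0.0054 0.1037] psi 94.09 ztool [-0.0678 -0.034  -0.9971] F [-0.2701  0.6251 -3.8415] gap 0.0638 q [-0.0598  0.1544  1.7268 -0.0391  1.3262 -1.6902]
world d [ 0.0006 -0.0022 -0.0057] tool d (mm) [-0.9 -2.1  5.7] turn 0.02
```

Request:
{"fn": "send_rows", "kwargs": {
  "rows": [
    [[0,0,0.002,0],[0,0,0.0015,0],[0,0,0.001,0],[0,0,0,0]]
  ]
}}

```text
time_s: 18.05
eef_pos: [0.5435, 0.0053, 0.1012]
eef_rot: [-0.034, -0.035, 0.999, -0.016]
wrist_force: [-0.5, 0.2, -4.2]
finger_gap: 0.0639
```

Request:
{"fn": "send_rows", "kwargs": {
  "rows": [
    [[0,0,0.002,0],[0,0,0.0015,0],[0,0,0,0]]
  ]
}}

```text
time_s: 18.35
eef_pos: [0.544, 0.0051, 0.1004]
eef_rot: [-0.033, -0.035, 0.999, -0.016]
wrist_force: [1.4, 0.0, -4.2]
finger_gap: 0.064
```

Request:
{"fn": "send_rows", "kwargs": {
  "rows": [
    [[0,0,0.002,0],[0,0,0.002,0],[0,0,0.001,0]]
  ]
}}

```text
time_s: 18.65
eef_pos: [0.5445, 0.0049, 0.1001]
eef_rot: [-0.032, -0.035, 0.999, -0.016]
wrist_force: [-5.5, 0.4, 5.1]
finger_gap: 0.064
```

Contact: the vertical force rose from −4 to +5 N. Releasing the tin gently.

Request:
{"fn": "send_rows", "kwargs": {
  "rows": [
    [[0,0,0,0],[0,0,0,0],[0,0,0,0],[0,0,0,0],[0,0,0,0]]
  ],
  "fingers": 0.093
}}

```text
time_s: 19.15
eef_pos: [0.5459, 0.0046, 0.1]
eef_rot: [-0.03, -0.035, 0.999, -0.016]
wrist_force: [0.6, 0.7, 0.4]
finger_gap: 0.0923
```

Request:
{"fn": "send_rows", "kwargs": {
  "rows": [
    [[0,0,-0.015,0],[0,0,-0.03,0],[0,0,-0.03,0],[0,0,-0.03,0],[-0.0,0,-0.03,0],[0,0,-0.03,0],[0,0,-0.03,0],[0,0,0,0]]
  ]
}}

```text
time_s: 19.95
eef_pos: [0.5572, 0.0119, 0.3089]
eef_rot: [-0.03, -0.035, 0.999, -0.016]
wrist_force: [0.9, 0.2, 1.2]
finger_gap: 0.0932
```

Run:
```python
from h import *
rep()
import cv2
im=viewer.capture("side")[:,:,::-1]; cv2.imwrite("pics/side6.png",cv2.resize(im[130:330,280:480],None,fx=3,fy=3,interpolation=cv2.INTER_CUBIC))
```

```text
t 19.95 tcp [0.5572 0.0119 0.3089] psi 94.04 ztool [-0.0582 -0.0343 -0.9977] F [0.8606 0.1626 1.2273] gap 0.0932 q [-0.0471  0.0534  1.4535 -0.0373  1.6911 -1.6909]
```

View pics/side6.png

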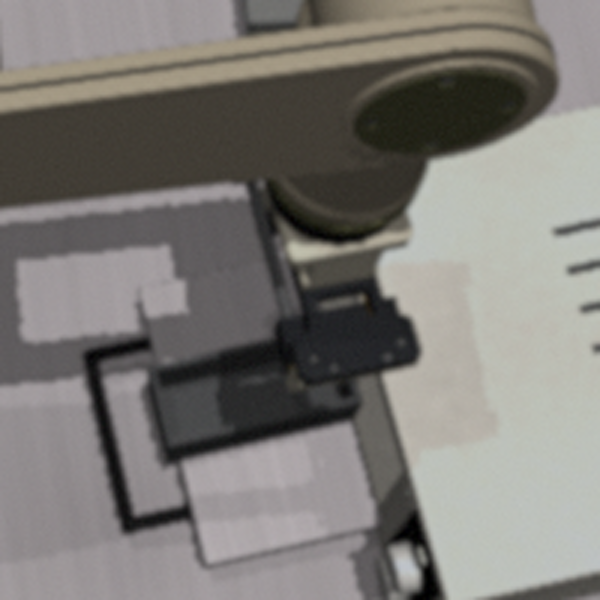

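The tin stands squarely on the open door. A vertical tool can't push it past x=0, because the roof edge stops the fingers. I need a forward tilt, so I'll see what the reach boundary does to the tool angle, high above the oven.

Request:
{"fn": "send_rows", "kwargs": {
  "rows": [
    [[-0.03,0,-0.03,0],[-0.045,0,-0.015,0],[-0.045,0,-0.01,0],[-0.045,0,-0.01,0],[-0.045,0,-0.01,0],[-0.045,0,-0.01,0]]
  ],
  "fingers": 0
}}

```text
time_s: 20.6
eef_pos: [0.7782, 0.0299, 0.3602]
eef_rot: [-0.042, -0.035, 0.998, -0.015]
wrist_force: [1.3, 0.3, 1.1]
finger_gap: 0.0496
```

Run:
```python
from h import *
rep()
```

```text
t 20.6 tcp [0.7782 0.0299 0.3602] psi 94.06 ztool [-0.0821 -0.0336 -0.9961] F [1.3078 0.2715 1.1164] gap 0.0496 q [-0.0118  0.81    0.3983 -0.0383  2.0148 -1.6673]
```

Request:
{"fn": "send_rows", "kwargs": {
  "rows": [
    [[-0.045,0,-0.015,0],[-0.045,0,-0.015,0],[-0.045,0,-0.015,0],[-0.045,0,-0.015,0]]
  ]
}}

```text
time_s: 21.0
eef_pos: [0.8405, 0.0368, 0.3347]
eef_rot: [-0.01, -0.036, 0.999, -0.014]
wrist_force: [0.2, 0.3, 1.4]
finger_gap: 0.0175
```

Run:
```python
from h import *
rep()
```

```text
t 21.0 tcp [0.8405 0.0368 0.3347] psi 94.11 ztool [-0.019  -0.0295 -0.9994] F [0.188  0.3407 1.4459] gap 0.0175 q [-0.0047  1.0779  0.0258 -0.0335  2.0566 -1.6623]
```

Request:
{"fn": "send_rows", "kwargs": {
  "rows": [
    [[-0.045,0,-0.02,0],[-0.045,0,-0.02,0],[-0.045,0,-0.02,0],[-0.045,0,-0.02,0],[-0.045,0,-0.02,0]]
  ]
}}

```text
time_s: 21.5
eef_pos: [0.8918, 0.0461, 0.368]
eef_rot: [0.082, -0.037, 0.996, -0.013]
wrist_force: [0.3, -0.1, 0.1]
finger_gap: 0.0005
```

Run:
```python
from h import *
rep()
```

```text
t 21.5 tcp [0.8918 0.0461 0.368 ] psi 94.1 ztool [ 0.1641 -0.0202 -0.9862] F [ 0.3033 -0.1038  0.0745] gap 0.0005 q [ 0.0024  1.0458  0.0225 -0.0218  1.9083 -1.6514]
```

The boundary does tilt the tool forward, now 9°. Continuing.

Request:
{"fn": "send_rows", "kwargs": {
  "rows": [
    [[-0.045,0,-0.025,0],[-0.045,0,-0.025,0],[-0.045,0,-0.025,0],[-0.045,0,-0.025,0],[-0.045,0,-0.025,0],[-0.045,0,-0.025,0]]
  ]
}}

```text
time_s: 22.1
eef_pos: [0.9184, 0.0559, 0.4796]
eef_rot: [0.194, -0.038, 0.98, -0.011]
wrist_force: [-0.3, 0.3, -0.6]
finger_gap: 0.0007
```

Run:
```python
from h import *
rep()
```

```text
t 22.1 tcp [0.9184 0.0559 0.4796] psi 94.03 ztool [ 0.3804 -0.0071 -0.9248] F [-0.3414  0.3067 -0.5749] gap 0.0007 q [ 0.0091  0.9343  0.0232 -0.0108  1.7938 -1.6437]
```

Request:
{"fn": "send_rows", "kwargs": {
  "rows": [
    [[-0.045,0,-0.02,0],[-0.045,0,-0.02,0],[-0.045,0,-0.02,0],[-0.045,0,-0.02,0],[-0.045,0,-0.02,0],[-0.045,0,-0.02,0],[-0.045,0,-0.02,0]]
  ]
}}

```text
time_s: 22.8
eef_pos: [0.9286, 0.0653, 0.6204]
eef_rot: [0.319, -0.039, 0.947, -0.008]
wrist_force: [1.4, 0.1, 0.3]
finger_gap: 0.0001
```

Run:
```python
from h import *
rep(O2W((-.22,0,.24)),94.07)
```

```text
t 22.8 tcp [0.9286 0.0653 0.6204] psi 93.93 ztool [ 0.6039  0.0099 -0.797 ] F [1.4268 0.1198 0.339 ] gap 0.0001 q [ 0.0149  0.8069  0.0234  0.0009  1.6628 -1.6374]
world d [-0.5295 -0.0725 -0.3204] tool d (mm) [619.3 -23.3 -65.1] turn -0.14
```

Now 37° of tilt. I'll bring it back in front of the tin's near end.

Request:
{"fn": "send_rows", "kwargs": {
  "rows": [
    [[0.025,-0.0015,-0.004,0],[0.042,-0.0015,-0.0043,0],[0.042,-0.0015,-0.0043,0],[0.042,-0.0015,-0.0043,0],[0.042,-0.0015,-0.0043,0],[0.042,-0.0015,-0.0043,0],[0.042,-0.0015,-0.0043,0],[0.042,-0.0015,-0.0043,0],[0.042,-0.0015,-0.0043,0],[0.042,-0.0015,-0.0043,0],[0.042,-0.0015,-0.0043,0],[0.042,-0.0015,-0.0043,0],[0.03,-0.001,-0.004,0],[0,0,0,0]]
  ]
}}

```text
time_s: 24.2
eef_pos: [0.5263, 0.0108, 0.3837]
eef_rot: [0.335, -0.039, 0.941, -0.009]
wrist_force: [-0.2, -0.1, 0.3]
finger_gap: 0.0004
```

Run:
```python
from h import *
rep(O2W((-.23,0,.14)),94.07)
import cv2
im=viewer.capture("side")[:,:,::-1]; cv2.imwrite("pics/side7.png",cv2.resize(im[130:330,280:480],None,fx=3,fy=3,interpolation=cv2.INTER_CUBIC))
im=viewer.capture("top")[:,:,::-1]; cv2.imwrite("pics/top7.png",im)
```

```text
t 24.2 tcp [0.5263 0.0108 0.3837] psi 93.88 ztool [ 0.6318  0.0096 -0.7751] F [-0.2168 -0.0677  0.2564] gap 0.0004 q [-0.1449 -0.7554  2.0892  0.1115  1.1325 -1.8106]
world d [-0.1372 -0.0186 -0.1837] tool d (mm) [223.2  -1.4  55.5] turn -0.19
```

View pics/side7.png

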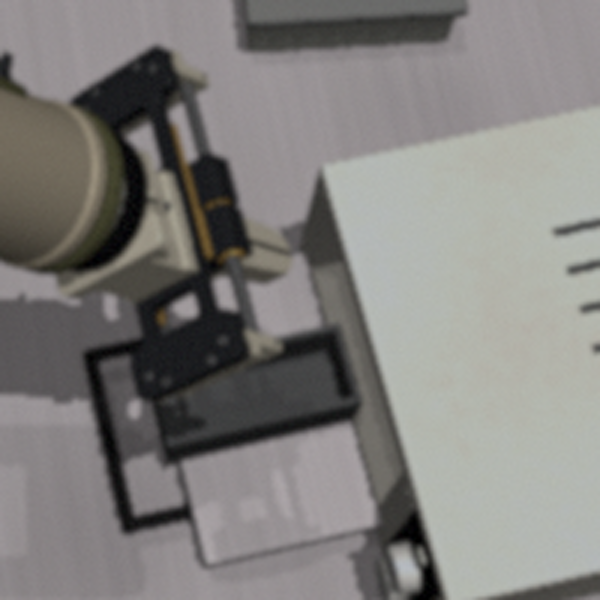

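View pics/top7.png

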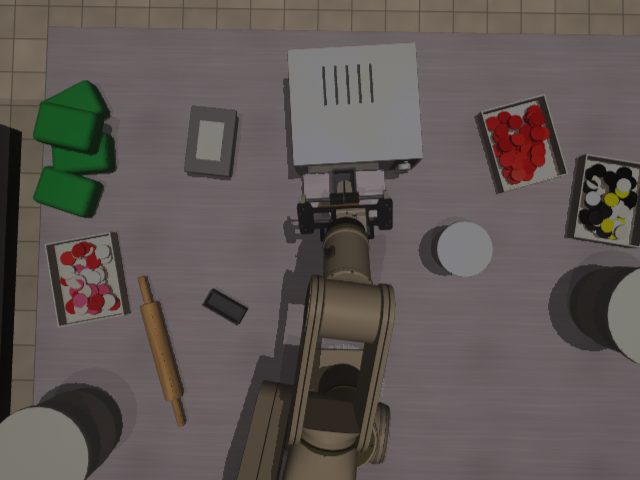

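Tin and gripper are both visible and clear. At this tilt the inner reach limit blocks the start of the push. I'll back down behind the tin and see how the tilt settles.

Request:
{"fn": "send_rows", "kwargs": {
  "rows": [
    [[0.022,0,0.0055,0],[0.022,0,0.0055,0],[0.022,0,0.0055,0],[0.022,0,0.0055,0],[0.022,0,0.0055,0],[0.022,0,0.0055,0]]
  ]
}}

```text
time_s: 24.9
eef_pos: [0.4943, 0.0001, 0.2909]
eef_rot: [0.33, -0.04, 0.943, -0.01]
wrist_force: [-0.1, 0.5, 0.1]
finger_gap: 0.0001
```

```bash
cat >> h.py <<'E'
def tip(target=None):
    o,p,R=st(); t=p+.025*R[:,2]; d=t-O2W((0,0,0)); c,s=np.cos(OV[2]),np.sin(OV[2])
    l=np.array([d[0]*c+d[1]*s,-d[0]*s+d[1]*c,d[2]]); tilt=np.degrees(np.arctan2(R[0,2]*c+R[1,2]*s,-R[2,2]))
    print("tip local",l,"tilt",round(tilt,1),"lead",l[0]+.0075*np.cos(np.radians(tilt)))
    if target is not None: print("tool d mm",(R.T@(O2W(target)-t)*1000).round(1))
E
python3 - <<'E'
from h import *
rep(); tip((-.17,0,.04))
E
```

```text
t 24.9 tcp [0.4943 0.0001 0.2909] psi 93.99 ztool [ 0.6236  0.0082 -0.7817] F [-0.1215  0.5454  0.0891] gap 0.0001 q [-0.1978 -0.8901  2.3213  0.1509  1.0528 -1.8839]
tip local [-0.1089 -0.0005  0.2113] tilt 38.5 lead -0.1030200963780772
tool d mm [154.4   8.1  95.9]
```

Request:
{"fn": "send_rows", "kwargs": {
  "rows": [
    [[0.017,0.001,0.018,0],[0.017,0.001,0.018,0],[0.018,0.001,0.014,0],[0.018,0.001,0.012,0],[0.018,0.001,0.01,0]]
  ]
}}

```text
time_s: 25.4
eef_pos: [0.4834, -0.0026, 0.1887]
eef_rot: [0.321, -0.04, 0.946, -0.01]
wrist_force: [1.1, 0.5, 1.0]
finger_gap: 0.0006
```

Run:
```python
from h import *
rep(); tip((-.17,0,.045))
```

```text
t 25.4 tcp [ 0.4834 -0.0026  0.1887] psi 94.03 ztool [ 0.6089  0.0078 -0.7932] F [1.1459 0.546  0.9575] gap 0.0006 q [-0.2113 -0.89    2.498   0.1739  0.8983 -1.9311]
tip local [-0.1203 -0.0023  0.1089] tilt 37.5 lead -0.1143864798633587
tool d mm [78.2  5.1 20.4]
```

Request:
{"fn": "send_rows", "kwargs": {
  "rows": [
    [[0.032,0,-0.022,0],[0.032,0,-0.022,0],[0.032,0,-0.022,0],[0.032,0,-0.022,0]]
  ]
}}

```text
time_s: 25.8
eef_pos: [0.4524, -0.0241, 0.1703]
eef_rot: [0.274, -0.044, 0.961, -0.002]
wrist_force: [-0.4, -0.7, -0.5]
finger_gap: 0.0003
```

Run:
```python
from h import *
rep(); tip((-.17,0,.045))
```

```text
t 25.8 tcp [ 0.4524 -0.0241  0.1703] psi 94.76 ztool [ 0.5265  0.0195 -0.85  ] F [-0.3608 -0.655  -0.4596] gap 0.0003 q [-0.3072 -0.8923  2.4962  0.2103  1.0194 -2.0321]
tip local [-0.1548 -0.0212  0.089 ] tilt 31.8 lead -0.14844447484551118
tool d mm [35.5 22.6 29. ]
```

Request:
{"fn": "send_rows", "kwargs": {
  "rows": [
    [[0.012,0.006,0.004,0],[0.012,0.006,0.006,0],[0.012,0.006,0.008,0],[0.01,0.004,0.01,0]]
  ]
}}

```text
time_s: 26.2
eef_pos: [0.4423, -0.0078, 0.163]
eef_rot: [0.256, -0.042, 0.966, -0.002]
wrist_force: [0.5, -0.5, -0.8]
finger_gap: 0.0004
```

Run:
```python
from h import *
rep(); tip((-.17,0,.045))
```

```text
t 26.2 tcp [ 0.4423 -0.0078  0.163 ] psi 94.64 ztool [ 0.494   0.0183 -0.8693] F [ 0.5438 -0.4524 -0.7626] gap 0.0004 q [-0.2447 -0.8921  2.4969  0.1598  1.0424 -1.9489]
tip local [-0.1645 -0.0041  0.0813] tilt 29.6 lead -0.15798830994512736
tool d mm [22.6  5.1 28.8]
```

Request:
{"fn": "send_rows", "kwargs": {
  "rows": [
    [[0.02,0.001,0.005,0],[0.02,0.001,0.005,0],[0.02,0.001,0.01,0],[0.015,0.001,0.015,0]]
  ]
}}

```text
time_s: 26.6
eef_pos: [0.4237, -0.0099, 0.1532]
eef_rot: [0.227, -0.045, 0.973, 0.0]
wrist_force: [-0.2, 0.4, 0.1]
finger_gap: 0.0006
```

Run:
```python
from h import *
rep(); tip((-.17,0,.045))
```

```text
t 26.6 tcp [ 0.4237 -0.0099  0.1532] psi 95.02 ztool [ 0.4417  0.0212 -0.8969] F [-0.1661  0.449   0.1322] gap 0.0006 q [-0.2566 -0.892   2.4971  0.1493  1.1013 -1.9578]
tip local [-0.1845 -0.0048  0.0707] tilt 26.2 lead -0.17779224536587668
tool d mm [-1.8  5.1 29.5]
```

Request:
{"fn": "send_rows", "kwargs": {
  "rows": [
    [[0,0.0015,0.01,0],[0,0.0015,0.01,0],[0,0.0015,0.009,0],[0,0,0,0]]
  ]
}}

```text
time_s: 27.0
eef_pos: [0.4365, -0.0057, 0.1268]
eef_rot: [0.226, -0.044, 0.973, 0.0]
wrist_force: [-0.4, -0.1, -0.5]
finger_gap: 0.0006
```

Run:
```python
from h import *
rep(); tip((-.1,0,.045))
import cv2
im=viewer.capture("side")[:,:,::-1]; cv2.imwrite("pics/side8.png",cv2.resize(im[130:330,280:480],None,fx=3,fy=3,interpolation=cv2.INTER_CUBIC))
```

```text
t 27.0 tcp [ 0.4365 -0.0057  0.1268] psi 94.93 ztool [ 0.4402  0.0201 -0.8977] F [-0.3533 -0.0869 -0.5462] gap 0.0006 q [-0.2281 -0.7961  2.4975  0.1417  1.0033 -1.9393]
tip local [-0.1716 -0.0015  0.0443] tilt 26.1 lead -0.1648342345174463
tool d mm [-64.6   0.4  30.9]
```

View pics/side8.png

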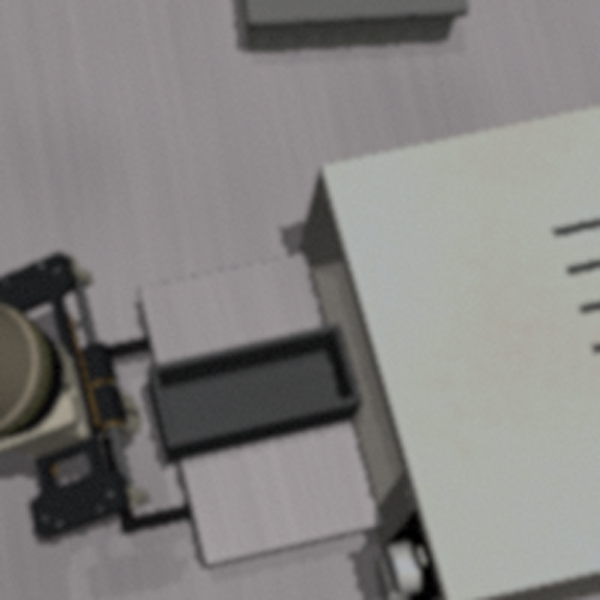

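Request:
{"fn": "send_rows", "kwargs": {
  "rows": [
    [[-0.0063,0,0.003,0],[-0.0063,0,0.003,0],[-0.0063,0,0.003,0],[-0.0063,0,0.003,0],[-0.0072,0,0.0035,0],[-0.0072,0,0.0035,0],[-0.0072,0,0.0035,0],[-0.0072,0,0.0035,0],[-0.0072,0,0.0035,0],[-0.0072,0,0.0035,0],[-0.0072,0,0.0035,0]]
  ]
}}

```text
time_s: 28.15
eef_pos: [0.5181, -0.0008, 0.1289]
eef_rot: [0.221, -0.043, 0.974, -0.0]
wrist_force: [-3.3, -0.3, 1.7]
finger_gap: 0.0006
```

Run:
```python
from h import *
rep(); tip((0,0,.043))
import cv2
im=viewer.capture("side")[:,:,::-1]; cv2.imwrite("pics/side9.png",cv2.resize(im[130:330,280:480],None,fx=3,fy=3,interpolation=cv2.INTER_CUBIC))
```

```text
t 28.15 tcp [ 0.5181 -0.0008  0.1289] psi 94.85 ztool [ 0.4308  0.0185 -0.9022] F [-3.3388 -0.3352  1.7423] gap 0.0006 q [-0.1601 -0.4318  2.2715  0.1143  0.8673 -1.8748]
tip local [-0.0901 -0.0024  0.0464] tilt 25.5 lead -0.08330407720784352
tool d mm [-79.9   1.3  41.8]
```

View pics/side9.png

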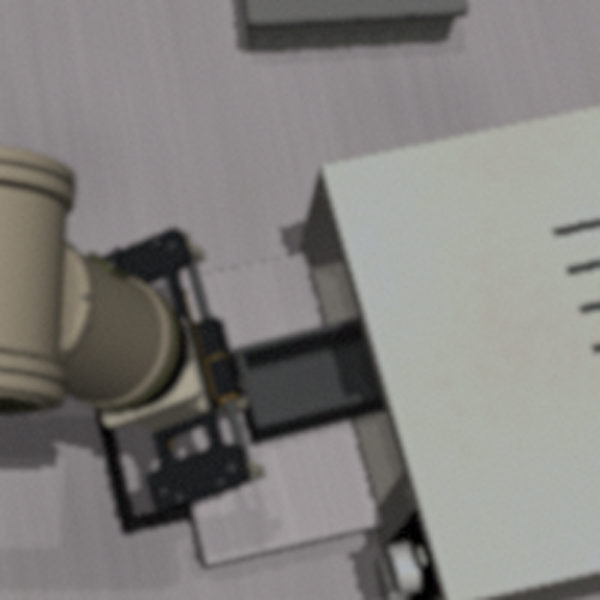

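The tin slides straight in, taking about 3 N. Continuing.

Request:
{"fn": "send_rows", "kwargs": {
  "rows": [
    [[-0.0066,0,0.0036,0],[-0.0066,0,0.0036,0],[-0.0066,0,0.0036,0],[-0.0066,0,0.0036,0],[-0.0066,0,0.0036,0],[-0.0066,0,0.0036,0],[-0.0066,0,0.0036,0],[-0.0066,0,0.0036,0],[-0.0066,0,0.0036,0]]
  ]
}}

```text
time_s: 29.1
eef_pos: [0.5915, 0.0046, 0.1271]
eef_rot: [0.222, -0.043, 0.974, -0.001]
wrist_force: [-6.0, -0.6, 4.0]
finger_gap: 0.0006
```

Run:
```python
from h import *
rep(); tip((0.01,0,.043))
import cv2
im=viewer.capture("side")[:,:,::-1]; cv2.imwrite("pics/side10.png",cv2.resize(im[130:330,300:500],None,fx=3,fy=3,interpolation=cv2.INTER_CUBIC))
```

```text
t 29.1 tcp [0.5915 0.0046 0.1271] psi 94.81 ztool [ 0.4323  0.0178 -0.9016] F [-6.0147 -0.5529  4.0391] gap 0.0006 q [-0.1206 -0.1859  2.0834  0.097   0.8041 -1.8317]
tip local [-0.0164 -0.0023  0.0446] tilt 25.6 lead -0.009644076785043691
tool d mm [-23.2   2.   12.8]
```

View pics/side10.png

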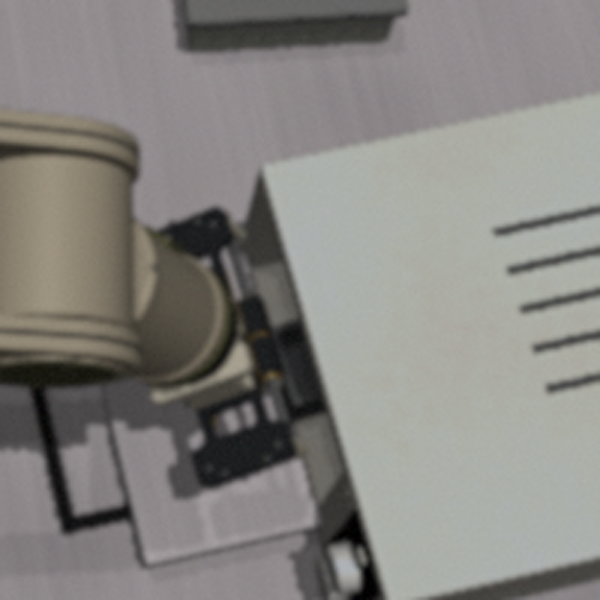

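Request:
{"fn": "send_rows", "kwargs": {
  "rows": [
    [[-0.005,0,0.0026,0],[-0.005,0,0.0026,0],[0,0,0,0]]
  ]
}}

```text
time_s: 29.45
eef_pos: [0.6045, 0.0058, 0.1262]
eef_rot: [0.222, -0.043, 0.974, -0.001]
wrist_force: [-2.0, 0.5, 1.5]
finger_gap: 0.0005
```

Run:
```python
from h import *
rep(); tip((-.06,0,.2))
import cv2
im=viewer.capture("side")[:,:,::-1]; cv2.imwrite("pics/side11.png",cv2.resize(im[180:300,340:460],None,fx=5,fy=5,interpolation=cv2.INTER_CUBIC))
```

```text
t 29.45 tcp [0.6045 0.0058 0.1262] psi 94.81 ztool [ 0.4322  0.018  -0.9016] F [-2.0452  0.5427  1.4758] gap 0.0005 q [-0.1147 -0.1455  2.0497  0.0943  0.797  -1.825 ]
tip local [-0.0034 -0.0021  0.0436] tilt 25.6 lead 0.003398009732215791
tool d mm [ -16.5   -0.4 -165.5]
```

View pics/side11.png

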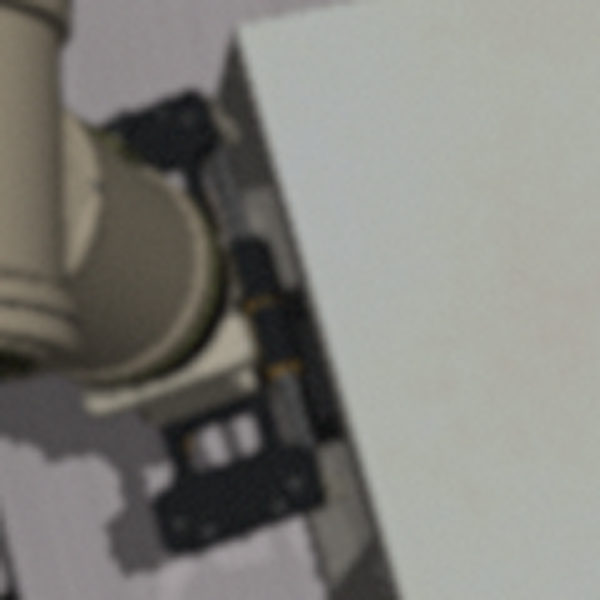

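There is still a visible gap, about 8 px or 15 mm, between the gripper body and the roof edge. I'll creep on while watching the force.

Request:
{"fn": "send_rows", "kwargs": {
  "rows": [
    [[-0.0025,0,0.0013,0],[-0.0025,0,0.0013,0],[0,0,0,0]]
  ]
}}

```text
time_s: 29.8
eef_pos: [0.6099, 0.0062, 0.126]
eef_rot: [0.222, -0.043, 0.974, -0.001]
wrist_force: [-0.7, -0.7, 1.0]
finger_gap: 0.0005
```

Request:
{"fn": "send_rows", "kwargs": {
  "rows": [
    [[-0.0022,0,0.0011,0],[-0.0022,0,0.0011,0],[0,0,0,0]]
  ]
}}

```text
time_s: 30.1
eef_pos: [0.6137, 0.0065, 0.1251]
eef_rot: [0.22, -0.043, 0.975, -0.0]
wrist_force: [-6.6, -0.9, 3.5]
finger_gap: 0.0007
```

Run:
```python
from h import *
rep(); tip((-.06,0,.2))
import cv2
im=viewer.capture("side")[:,:,::-1]; cv2.imwrite("pics/side12.png",cv2.resize(im[180:300,340:460],None,fx=5,fy=5,interpolation=cv2.INTER_CUBIC))
```

```text
t 30.1 tcp [0.6137 0.0065 0.1251] psi 94.76 ztool [ 0.429   0.0179 -0.9031] F [-6.6283 -0.9455  3.5216] gap 0.0007 q [-0.1105 -0.1144  2.0227  0.0912  0.7962 -1.8181]
tip local [ 0.0058 -0.002   0.0426] tilt 25.4 lead 0.012568809624392347
tool d mm [  -8.1   -0.3 -170.5]
```

View pics/side12.png

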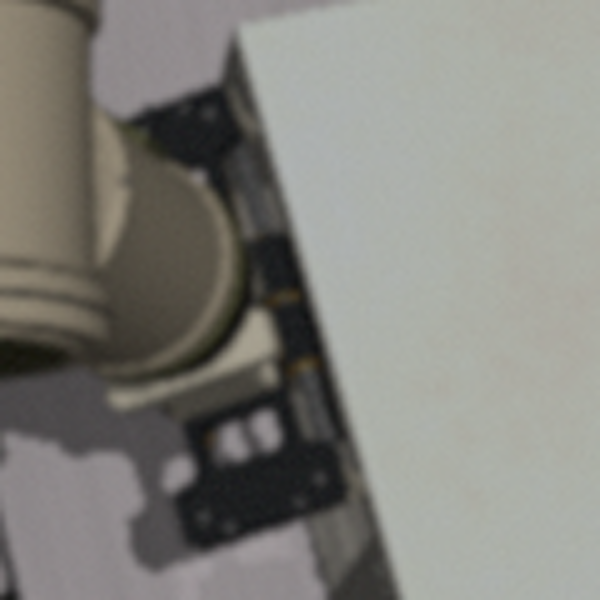

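Request:
{"fn": "send_rows", "kwargs": {
  "rows": [
    [[-0.0022,0,0.0011,0],[0,0,0,0]]
  ]
}}

```text
time_s: 30.35
eef_pos: [0.6133, 0.0064, 0.1231]
eef_rot: [0.217, -0.041, 0.975, -0.0]
wrist_force: [-5.2, 0.5, 1.9]
finger_gap: 0.0006
```

Run:
```python
from h import *
rep(); tip((-.06,0,.2))
```

```text
t 30.35 tcp [0.6133 0.0064 0.1231] psi 94.64 ztool [ 0.4228  0.018  -0.906 ] F [-5.1919  0.4587  1.9471] gap 0.0006 q [-0.1103 -0.108   2.0187  0.0899  0.8004 -1.8146]
tip local [ 0.0052 -0.002   0.0404] tilt 25.0 lead 0.011995863606666041
tool d mm [  -8.4   -0.2 -172.2]
```

The tool no longer advances, so the body is now lightly touching the roof edge at about 5 N. I'll back off and inspect.

Request:
{"fn": "send_rows", "kwargs": {
  "rows": [
    [[0.01,0,-0.005,0],[0.025,0,-0.012,0],[0.03,0,-0.014,0],[0.03,0,-0.02,0],[0.02,0,-0.04,0],[0.015,0,-0.04,0],[0.015,0,-0.04,0]]
  ]
}}

```text
time_s: 31.05
eef_pos: [0.4168, -0.0079, 0.2106]
eef_rot: [0.208, -0.042, 0.977, 0.002]
wrist_force: [-25.5, 3.9, 19.7]
finger_gap: 0.0002
```

Run:
```python
from h import *
rep(); tip((-.06,0,.2))
import cv2
im=viewer.capture("top")[:,:,::-1]; cv2.imwrite("pics/top13.png",cv2.resize(im[130:230,280:430],None,fx=5,fy=5,interpolation=cv2.INTER_CUBIC))
im=viewer.capture("side")[:,:,::-1]; cv2.imwrite("pics/side13.png",cv2.resize(im[160:320,320:480],None,fx=3.7,fy=3.7,interpolation=cv2.INTER_CUBIC))
for n,o,k in(("top",(280,130),5),("side",(320,160),3.7)):
  for x in(0,.01,.02):
    print(n,x,[((proj(n,O2W((x,y,z)))-o)*k).round().tolist() for y in(.03,-.03) for z in(-.0015,.0565)])
```

```text
t 31.05 tcp [ 0.4168 -0.0079  0.2106] psi 94.74 ztool [ 0.4071  0.0218 -0.9131] F [-25.5126   3.9005  19.6752] gap 0.0002 q [-0.2453 -0.8936  2.3841  0.1268  1.2503 -1.9171]
tip local [-0.1922 -0.0023  0.1277] tilt 24.1 lead -0.18534045739368024
tool d mm [-150.2   -0.2  -12.1]
top 0 [[265.0, 207.0], [265.0, 191.0], [371.0, 202.0], [375.0, 185.0]]
top 0.01 [[264.0, 190.0], [264.0, 173.0], [370.0, 184.0], [374.0, 167.0]]
top 0.02 [[263.0, 172.0], [263.0, 154.0], [369.0, 167.0], [373.0, 149.0]]
side 0 [[260.0, 319.0], [271.0, 291.0], [285.0, 407.0], [297.0, 383.0]]
side 0.01 [[275.0, 316.0], [287.0, 288.0], [300.0, 404.0], [313.0, 379.0]]
side 0.02 [[290.0, 313.0], [303.0, 285.0], [315.0, 400.0], [329.0, 376.0]]
```

View pics/top13.png

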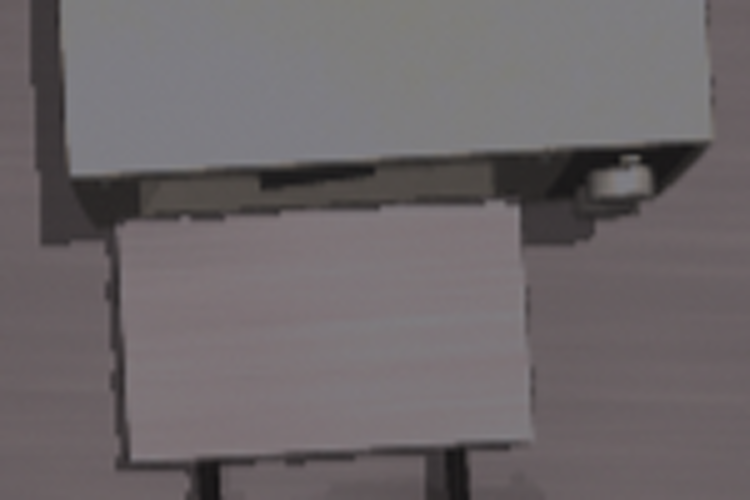

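View pics/side13.png

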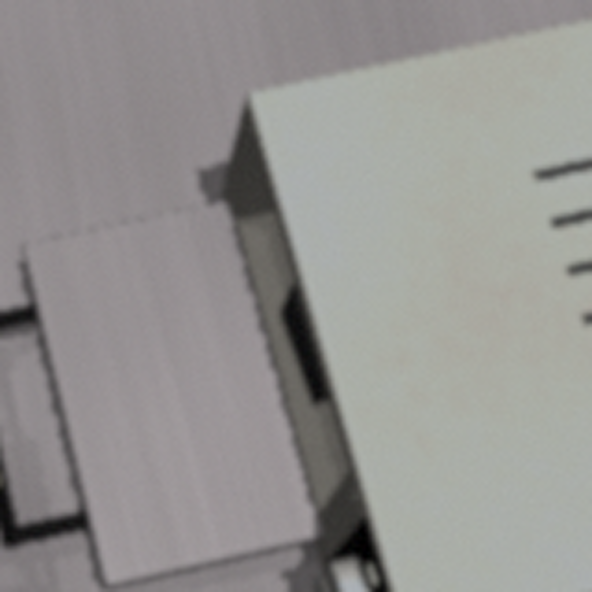

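The tin's near end shows at (262–375, 190–168) in the top crop, which puts it 10–20 mm inside the sill, upright and clear of the door. The 25 N reading came as the arm was stopped at a joint limit in free space, and I'll check that. Next I'll turn the gripper for the handle.

Request:
{"fn": "send_rows", "kwargs": {
  "rows": [
    [[-0.01,0,0,0],[-0.01,0,0,0],[0,0,0,8.5],[0,0,0,8.5],[0,0,0,8.5],[0,0,0,8.5]]
  ]
}}

```text
time_s: 31.75
eef_pos: [0.4429, -0.0076, 0.2226]
eef_rot: [0.209, 0.251, 0.943, 0.065]
wrist_force: [-0.5, -0.4, -0.2]
finger_gap: -0.0
```

Run:
```python
from h import *
rep(None); tip((-.19,0,.1))
```

```text
t 31.75 tcp [ 0.4429 -0.0076  0.2226] psi 62.71 ztool [ 0.4262  0.0173 -0.9045] F [-0.5069 -0.426  -0.245 ] gap -0.0 q [-0.2223 -0.8103  2.3261  0.1191  1.2008 -1.2917]
tip local [-0.1656 -0.0039  0.14  ] tilt 25.2 lead -0.1588170334973655
tool d mm [ 34.9 -18.2  25.7]
```

Request:
{"fn": "send_rows", "kwargs": {
  "rows": [
    [[0,0,0,8.4],[0,0,0,8.4],[0,0,0,8.4],[0,0,0,8.4],[0,0,0,8.4],[0,0,0,8.4],[0,0,0,4]]
  ],
  "fingers": 0.04
}}

```text
time_s: 32.45
eef_pos: [0.4493, -0.0071, 0.2238]
eef_rot: [0.162, 0.662, 0.714, 0.161]
wrist_force: [-0.2, -0.4, 1.2]
finger_gap: 0.0396
```

Run:
```python
from h import *
rep(bar(1.571)+[-.01,0,.08]); o,p,R=st(); print(R)
```

```text
t 32.45 tcp [ 0.4493 -0.0071  0.2238] psi 4.53 ztool [ 0.4444  0.0148 -0.8957] F [-0.2099 -0.3634  1.1763] gap 0.0396 q [-0.2176 -0.8102  2.3295  0.1198  1.1766 -0.3129]
world d [-0.0304  0.0021 -0.0913] tool d (mm) [  5.9 -67.5  68.4] turn None
[[-0.07    0.8931  0.4444]
 [ 0.9974  0.0708  0.0148]
 [-0.0183  0.4443 -0.8957]]
```

Request:
{"fn": "send_rows", "kwargs": {
  "rows": [
    [[0,-0.015,0.018,0],[0,-0.02,0.012,0],[0.001,-0.024,0.0,0],[0.001,-0.024,-0.003,0],[0.001,-0.024,-0.003,0],[0.001,-0.024,-0.003,0]]
  ]
}}

```text
time_s: 33.05
eef_pos: [0.4126, -0.0172, 0.1479]
eef_rot: [0.148, 0.665, 0.716, 0.149]
wrist_force: [-0.1, -0.5, -0.4]
finger_gap: 0.0399
```

Run:
```python
from h import *
rep(bar(1.571)+[0,0,.06]); tip()
```

```text
t 33.05 tcp [ 0.4126 -0.0172  0.1479] psi 4.42 ztool [ 0.4113  0.0165 -0.9113] F [-0.1259 -0.4562 -0.3854] gap 0.0399 q [-0.2777 -0.892   2.4974  0.1424  1.1348 -0.3855]
world d [ 0.0164  0.0122 -0.0355] tool d (mm) [11.5  1.2 39.3] turn None
tip local [-0.197  -0.0114  0.0651] tilt 24.3 lead -0.19012051535931682
```

Request:
{"fn": "send_rows", "kwargs": {
  "rows": [
    [[0.004,-0.026,-0.008,0],[0.004,-0.026,-0.008,0],[0.004,-0.026,-0.008,0],[0.004,-0.026,-0.008,0],[0.004,-0.026,-0.008,0],[0.004,-0.026,-0.008,0]]
  ]
}}

```text
time_s: 33.65
eef_pos: [0.3701, -0.0174, 0.1324]
eef_rot: [0.098, 0.672, 0.726, 0.112]
wrist_force: [-0.2, 0.7, 0.4]
finger_gap: 0.04
```

Run:
```python
from h import *
rep(bar(1.571)+[0,0,.06]); tip()
```

```text
t 33.65 tcp [ 0.3701 -0.0174  0.1324] psi 4.35 ztool [ 0.2922  0.0308 -0.9559] F [-0.2112  0.726   0.4363] gap 0.04 q [-0.2973 -0.892   2.497   0.121   1.2631 -0.3954]
world d [ 0.0589  0.0124 -0.02  ] tool d (mm) [ 7.6 51.1 36.7] turn None
tip local [-0.2423 -0.008   0.0486] tilt 17.1 lead -0.23508749342635984
```

Run:
```python
from h import *
o,p,R=st()
rep(bar(1.571)-.05*R[:,2]); print(R)
```

```text
t 33.65 tcp [ 0.3701 -0.0174  0.1324] psi 4.35 ztool [ 0.2922  0.0308 -0.9559] F [-0.2112  0.726   0.4363] gap 0.04 q [-0.2973 -0.892   2.497   0.121   1.2631 -0.3954]
world d [ 0.0443  0.0109 -0.0322] tool d (mm) [ 7.1 33.5 44. ] turn None
[[-0.0784  0.9531  0.2922]
 [ 0.9969  0.0726  0.0308]
 [ 0.0082  0.2937 -0.9559]]
```

Request:
{"fn": "send_rows", "kwargs": {
  "rows": [
    [[0.0018,0.0085,0.011,0],[0.0018,0.0085,0.011,0],[0.0018,0.0085,0.011,0],[0.0018,0.008,0.011,0],[0,0,0,0]]
  ],
  "fingers": 0.038
}}

```text
time_s: 34.15
eef_pos: [0.4146, -0.0067, 0.0996]
eef_rot: [0.097, 0.672, 0.726, 0.111]
wrist_force: [-1.4, 0.6, 0.2]
finger_gap: 0.0379
```

Run:
```python
from h import *
o,p,R=st()
rep(bar(1.571)-.006*R[:,2]); tip()
import cv2
im=viewer.capture("side")[:,:,::-1]; cv2.imwrite("pics/side14.png",cv2.resize(im[160:320,290:450],None,fx=3.7,fy=3.7,interpolation=cv2.INTER_CUBIC))
```

```text
t 34.15 tcp [ 0.4146 -0.0067  0.0996] psi 4.34 ztool [ 0.2894  0.0302 -0.9567] F [-1.3736  0.6312  0.1747] gap 0.0379 q [-0.2198 -0.6332  2.4202  0.1054  1.0762 -0.3337]
world d [ 0.0126  0.0016 -0.0414] tool d (mm) [ 0.2  0.1 43.3] turn None
tip local [-0.1972 -0.0005  0.0156] tilt 16.9 lead -0.18999519933118994
```

View pics/side14.png

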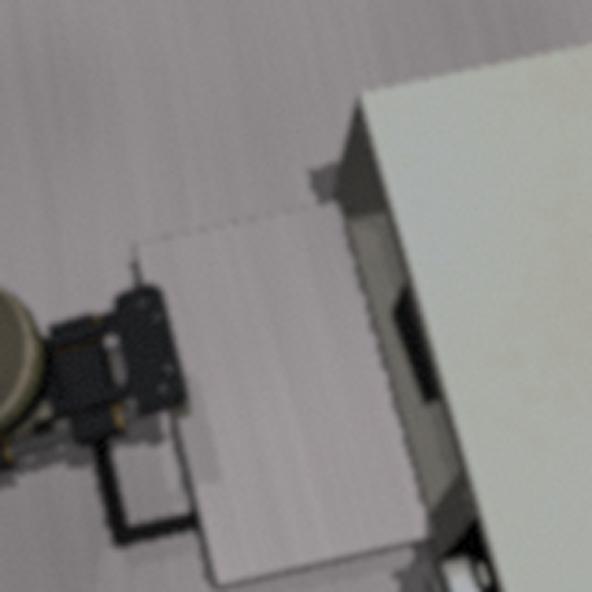

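Request:
{"fn": "send_rows", "kwargs": {
  "rows": [
    [[0,0,0.008,0],[0,0,0.008,0],[0,0,0.008,0],[0,0,0.008,0],[0,0,0.007,0],[0,0,0.002,0],[0,0,0,0]]
  ]
}}

```text
time_s: 34.9
eef_pos: [0.4261, -0.0061, 0.058]
eef_rot: [0.097, 0.672, 0.726, 0.11]
wrist_force: [-0.8, -0.9, -0.9]
finger_gap: 0.0383
```

Run:
```python
from h import *
o,p,R=st()
rep(bar(1.571)-.006*R[:,2]); door()
```

```text
t 34.9 tcp [ 0.4261 -0.0061  0.058 ] psi 4.32 ztool [ 0.2894  0.0296 -0.9567] F [-0.8188 -0.8758 -0.877 ] gap 0.0383 q [-0.2095 -0.5075  2.4239  0.1101  0.9463 -0.3379]
world d [0.0012 0.001  0.0002] tool d (mm) [0.9 1.2 0.2] turn None
oven grasp -0.1912340341169741 -0.0008756644092981405 -0.007716693286213008 radius 0.19138966314805378 (190.1) th 1.5716733371450233
```

Spot on, so I'll grip the bar.

Request:
{"fn": "send_rows", "kwargs": {
  "rows": [
    [[0,0,0,0],[0,0,0,0],[0,0,0,0],[0,0,0,0],[0,0,0,0],[0,0,0,0]]
  ],
  "fingers": 0,
  "grip_force": 20
}}

```text
time_s: 35.5
eef_pos: [0.428, -0.0061, 0.0597]
eef_rot: [0.099, 0.672, 0.725, 0.112]
wrist_force: [1.0, 1.0, -2.7]
finger_gap: 0.0116
```

Run:
```python
from h import *
rep(); th,R=door(); arc(th,0,40)
```

```text
t 35.5 tcp [ 0.428  -0.0061  0.0597] psi 4.31 ztool [ 0.2941  0.0296 -0.9553] F [ 1.0407  1.0215 -2.7178] gap 0.0116 q [-0.2092 -0.5089  2.4225  0.1114  0.9443 -0.338 ]
oven grasp -0.18930889373054643 -0.0009751128432852526 -0.006028148204568588 radius 0.1894048463378368 (190.1) th 1.5631752909351762
oven grasp -0.18930889373054643 -0.0009751128432852526 -0.006028148204568588 radius 0.1894048463378368 (190.1) th 1.5631752909351762
[[0.1, 2.1, -7.1], [0.1, 2.4, -7.0], [0.0, 2.7, -6.9], [0.0, 2.9, -6.8], [0.0, 3.2, -6.7], [0.0, 3.5, -6.6], [0.0, 3.7, -6.4], [0.0, 4.0, -6.3], [0.0, 4.2, -6.1], [0.0, 4.4, -6.0], [0.0, 4.7, -5.8], [0.0, 4.9, -5.6], [0.0, 5.1, -5.4], [0.0, 5.3, -5.2], [0.0, 5.5, -5.0], [0.0, 5.7, -4.8], [0.0, 5.9, -4.5], [0.0, 6.1, -4.3], [0.0, 6.2, -4.1], [0.0, 6.4, -3.8], [0.0, 6.5, -3.6], [0.0, 6.7, -3.3], [-0.0, 6.8, -3.1], [-0.0, 6.9, -2.8], [-0.0, 7.0, -2.5], [-0.0, 7.1, -2.2], [-0.0, 7.2, -2.0], [-0.0, 7.2, -1.7], [-0.0, 7.3, -1.4], [-0.0, 7.3, -1.1], [-0.0, 7.4, -0.8], [-0.0, 7.4, -0.5], [-0.0, 7.4, -0.2], [-0.0, 7.4, 0.0], [-0.0, 7.4, 0.3], [-0.0, 7.4, 0.6], [-0.0, 7.4, 0.9], [-0.0, 7.3, 1.2], [-0.0, 7.3, 1.5], [-0.0, 7.2, 1.8]]
```

Request:
{"fn": "send_rows", "kwargs": {
  "rows": [
    [[0,0.0021,-0.0071,0],[0,0.0024,-0.007,0],[0,0.0027,-0.0069,0],[0,0.0029,-0.0068,0],[0,0.0032,-0.0067,0],[0,0.0035,-0.0066,0],[0,0.0037,-0.0064,0],[0,0.004,-0.0063,0],[0,0.0042,-0.0061,0],[0,0.0044,-0.006,0]]
  ]
}}

```text
time_s: 36.5
eef_pos: [0.4371, -0.0055, 0.129]
eef_rot: [0.097, 0.673, 0.725, 0.11]
wrist_force: [4.4, -0.7, -9.3]
finger_gap: 0.0114
```

Run:
```python
from h import *
rep(); th,R=door(); arc(th,0,30)
```

```text
t 36.5 tcp [ 0.4371 -0.0055  0.129 ] psi 4.19 ztool [ 0.2884  0.0299 -0.9571] F [ 4.375  -0.7291 -9.3307] gap 0.0114 q [-0.2008 -0.576   2.3299  0.0972  1.1083 -0.3064]
oven grasp -0.18022156227493288 -0.0010167529375057858 0.06325703637965881 radius 0.19100069151800209 (190.1) th 1.1937813316930261
oven grasp -0.18022156227493288 -0.0010167529375057858 0.06325703637965881 radius 0.19100069151800209 (190.1) th 1.1937813316930261
[[0.0, 4.6, -6.0], [0.0, 4.8, -5.8], [0.0, 5.1, -5.6], [0.0, 5.3, -5.4], [0.0, 5.5, -5.2], [0.0, 5.7, -5.0], [0.0, 5.9, -4.8], [0.0, 6.1, -4.5], [0.0, 6.2, -4.3], [0.0, 6.4, -4.0], [0.0, 6.6, -3.8], [0.0, 6.7, -3.5], [0.0, 6.8, -3.2], [0.0, 7.0, -3.0], [0.0, 7.1, -2.7], [0.0, 7.2, -2.4], [0.0, 7.3, -2.1], [0.0, 7.3, -1.8], [-0.0, 7.4, -1.5], [-0.0, 7.5, -1.2], [-0.0, 7.5, -0.9], [-0.0, 7.5, -0.6], [-0.0, 7.6, -0.3], [-0.0, 7.6, -0.0], [-0.0, 7.6, 0.3], [-0.0, 7.5, 0.6], [-0.0, 7.5, 0.9], [-0.0, 7.5, 1.2], [-0.0, 7.4, 1.5], [-0.0, 7.4, 1.8]]
```

Request:
{"fn": "send_rows", "kwargs": {
  "rows": [
    [[0,0.0046,-0.006,0],[0,0.0048,-0.0058,0],[0,0.0051,-0.0056,0],[0,0.0053,-0.0054,0],[0,0.0055,-0.0052,0],[0,0.0057,-0.005,0],[0,0.0059,-0.0048,0],[0,0.0061,-0.0045,0],[0,0.0062,-0.0043,0],[0,0.0064,-0.004,0]]
  ]
}}

```text
time_s: 37.5
eef_pos: [0.4723, -0.0029, 0.1941]
eef_rot: [0.09, 0.674, 0.726, 0.104]
wrist_force: [-7.8, -0.7, -1.6]
finger_gap: 0.0115
```

Run:
```python
from h import *
rep(); th,R=door(); arc(th,0,22)
```

```text
t 37.5 tcp [ 0.4723 -0.0029  0.1941] psi 4.21 ztool [ 0.2706  0.0302 -0.9622] F [-7.7521 -0.6743 -1.589 ] gap 0.0115 q [-0.172  -0.4843  2.1458  0.0813  1.2158 -0.2651]
oven grasp -0.14497534176394905 -0.0009035216764952392 0.1283385633257676 radius 0.19361982480132525 (190.1) th 0.8067405383734758
oven grasp -0.14497534176394905 -0.0009035216764952392 0.1283385633257676 radius 0.19361982480132525 (190.1) th 0.8067405383734758
[[0.0, 5.9, -3.7], [0.0, 6.1, -3.4], [0.0, 6.2, -3.2], [0.0, 6.3, -3.0], [0.0, 6.4, -2.8], [0.0, 6.5, -2.5], [0.0, 6.6, -2.3], [0.0, 6.7, -2.0], [0.0, 6.7, -1.8], [0.0, 6.8, -1.5], [-0.0, 6.9, -1.3], [-0.0, 6.9, -1.0], [-0.0, 6.9, -0.8], [-0.0, 7.0, -0.5], [-0.0, 7.0, -0.3], [-0.0, 7.0, -0.0], [-0.0, 7.0, 0.2], [-0.0, 7.0, 0.5], [-0.0, 6.9, 0.7], [-0.0, 6.9, 1.0], [-0.0, 6.9, 1.3], [-0.0, 6.8, 1.5]]
```

Request:
{"fn": "send_rows", "kwargs": {
  "rows": [
    [[0,0.006,-0.0033,0],[0,0.0061,-0.003,0],[0,0.0062,-0.0028,0],[0,0.0063,-0.0026,0],[0,0.0064,-0.0024,0],[0,0.0065,-0.0022,0],[0,0.0066,-0.002,0],[0,0.0067,-0.0017,0],[0,0.0067,-0.0015,0],[0,0.0068,-0.0012,0]]
  ]
}}

```text
time_s: 38.5
eef_pos: [0.5287, 0.0013, 0.2416]
eef_rot: [0.086, 0.674, 0.727, 0.101]
wrist_force: [-5.5, -2.4, -2.7]
finger_gap: 0.0113
```

Run:
```python
from h import *
rep(); th,R=door(); arc(th,0,14)
```

```text
t 38.5 tcp [0.5287 0.0013 0.2416] psi 4.3 ztool [ 0.2612  0.0296 -0.9648] F [-5.4962 -2.3912 -2.7033] gap 0.0113 q [-0.1384 -0.3205  1.9369  0.0686  1.2679 -0.2267]
oven grasp -0.08852308677677154 -0.0007053076652408065 0.17580585486604133 radius 0.1968350464161995 (190.1) th 0.4270124432285831
oven grasp -0.08852308677677154 -0.0007053076652408065 0.17580585486604133 radius 0.1968350464161995 (190.1) th 0.4270124432285831
[[-0.0, 5.7, -1.1], [-0.0, 5.7, -0.9], [-0.0, 5.8, -0.7], [-0.0, 5.8, -0.5], [-0.0, 5.8, -0.4], [-0.0, 5.8, -0.2], [-0.0, 5.8, -0.0], [-0.0, 5.8, 0.2], [-0.0, 5.8, 0.3], [-0.0, 5.8, 0.5], [-0.0, 5.8, 0.7], [-0.0, 5.7, 0.9], [-0.0, 5.7, 1.0], [-0.0, 5.7, 1.2]]
```

Request:
{"fn": "send_rows", "kwargs": {
  "rows": [
    [[0,0.0057,0.0,0],[0,0.0057,0.0002,0],[0,0.0058,0.0004,0],[0,0.0058,0.0006,0],[0,0.0058,0.0008,0],[0,0.0058,0.001,0],[0,0.0058,0.0012,0],[0,0.0058,0.0013,0]]
  ]
}}

```text
time_s: 39.3
eef_pos: [0.5801, 0.0051, 0.2611]
eef_rot: [0.089, 0.673, 0.727, 0.103]
wrist_force: [-5.3, -1.3, -1.6]
finger_gap: 0.0113
```

Run:
```python
from h import *
rep(); th,R=door(); arc(th,0,7)
```

```text
t 39.3 tcp [0.5801 0.0051 0.2611] psi 4.35 ztool [ 0.268   0.0288 -0.963 ] F [-5.2704 -1.2932 -1.6283] gap 0.0113 q [-0.116  -0.1853  1.79    0.0624  1.271  -0.2036]
oven grasp -0.036905708312736325 -0.0006186318488883018 0.19535546235630669 radius 0.1988109352588814 (190.1) th 0.1472619893491785
oven grasp -0.036905708312736325 -0.0006186318488883018 0.19535546235630669 radius 0.1988109352588814 (190.1) th 0.1472619893491785
[[-0.0, 4.0, 0.4], [-0.0, 4.0, 0.5], [-0.0, 4.0, 0.6], [-0.0, 3.9, 0.6], [-0.0, 3.9, 0.7], [-0.0, 3.9, 0.8], [-0.0, 3.9, 0.9]]
```

Request:
{"fn": "send_rows", "kwargs": {
  "rows": [
    [[0,0.004,0.0018,0],[0,0.004,0.0018,0],[0,0.004,0.0018,0],[0,0.004,0.0018,0],[0,0.0035,0.0016,0],[0,0.003,0.0014,0]]
  ]
}}

```text
time_s: 39.9
eef_pos: [0.6081, 0.0072, 0.2651]
eef_rot: [0.091, 0.673, 0.727, 0.104]
wrist_force: [-32.8, -3.3, 14.7]
finger_gap: 0.0113
```

Run:
```python
from h import *
rep(); th,R=door()
```

```text
t 39.9 tcp [0.6081 0.0072 0.2651] psi 4.38 ztool [ 0.2717  0.0283 -0.962 ] F [-32.7657  -3.2719  14.6862] gap 0.0113 q [-0.1055 -0.1117  1.7171  0.0596  1.2658 -0.1932]
oven grasp -0.008827077553198177 -0.0005047489360573045 0.1993725981285483 radius 0.19956790869941438 (190.1) th 0.004792180482446007
```

The 33 N reaction at θ≈0 means the door is on its stop. Easing off and releasing.

Request:
{"fn": "send_rows", "kwargs": {
  "rows": [
    [[0,0,0,0],[0,0,0,0],[0,0,0,0],[0,0,0,0],[0,0,0,0]]
  ],
  "fingers": 0.04
}}

```text
time_s: 40.4
eef_pos: [0.6127, 0.0077, 0.2714]
eef_rot: [0.095, 0.672, 0.726, 0.108]
wrist_force: [-0.4, -0.2, -0.8]
finger_gap: 0.039
```

Run:
```python
from h import *
rep(); th,R=door()
b=bar(0); o,p,_=st(); print((R.T@(b-p)*1000).round(1))
```

```text
t 40.4 tcp [0.6127 0.0077 0.2714] psi 4.4 ztool [ 0.2827  0.0289 -0.9588] F [-0.3979 -0.1652 -0.8042] gap 0.039 q [-0.1047 -0.1116  1.7077  0.0612  1.2638 -0.1927]
oven grasp -0.004090872767569544 -0.0002998448728106223 0.20567860562458945 radius 0.205719284588674 (190.1) th -0.019566186418971947
[ 0.2 -7.7 20.1]
```

Request:
{"fn": "send_rows", "kwargs": {
  "rows": [
    [[0,-0.001,-0.01,0],[0,0,-0.015,0],[0,0,-0.025,0],[0,-0.02,-0.03,0],[0,-0.03,-0.03,0],[0,-0.04,-0.03,0],[0,-0.04,-0.03,0],[0,0,0,0]]
  ]
}}

```text
time_s: 41.2
eef_pos: [0.4345, -0.0066, 0.4108]
eef_rot: [0.099, 0.671, 0.727, 0.11]
wrist_force: [0.9, -0.5, 0.2]
finger_gap: 0.0403
```

Run:
```python
from h import *
rep()
import cv2
im=viewer.capture("top")[:,:,::-1]; cv2.imwrite("pics/top15.png",cv2.resize(im[35:185,280:430],None,fx=4,fy=4,interpolation=cv2.INTER_CUBIC))
im=viewer.capture("side")[:,:,::-1]; cv2.imwrite("pics/side15.png",cv2.resize(im[150:350,360:580],None,fx=3,fy=3,interpolation=cv2.INTER_CUBIC))
```

```text
t 41.2 tcp [ 0.4345 -0.0066  0.4108] psi 4.52 ztool [ 0.2918  0.0266 -0.9561] F [ 0.8747 -0.5115  0.1672] gap 0.0403 q [-0.2029 -0.6172  1.8439  0.0851  1.6294 -0.2651]
```

View pics/top15.png

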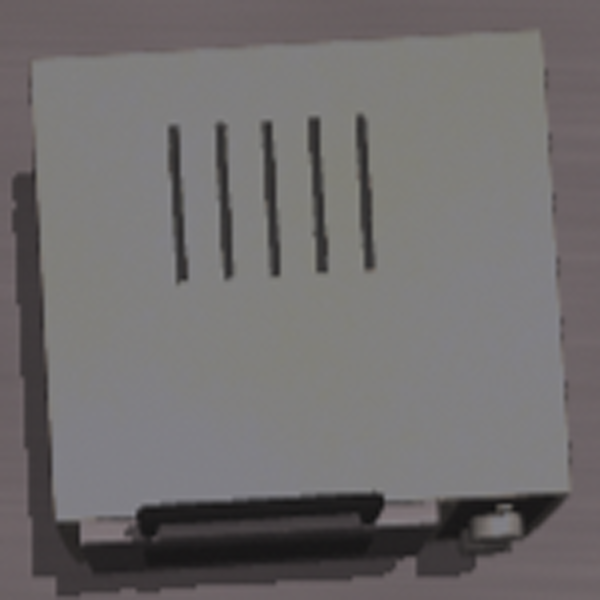

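View pics/side15.png

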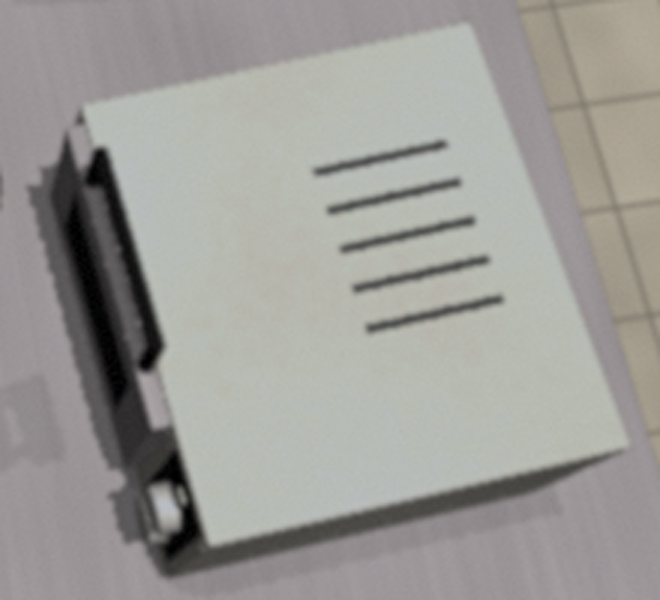

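The bar ends at (140,515) and (385,500) in the top crop. For θ=0 I predicted (146,514) and (376,501), so the door is shut. The gripper is clear, and I'm handing in.

Run:
```python
from station import r
print(r.close_job(), r.observe()["time_s"])
```

```text
the job is handed in; nothing more can be done
the job is handed in; nothing more can be done
```

I finished the job and handed it in at about 41 s of the 72 s allowed. The door was opened flat, the tin was stood on it and released, then pushed in at its near end. The door is shut again.

**How the push was done:** a vertical tool cannot get the tin past the roof edge. I tilted the tool forward by driving the arm against its reach limit, then pushed the tin in with closed fingertips at about 25° of tilt.

**Last checks:**
- **Door:** it reached its stop with a reaction of about 33 N. In the final top picture the handle bar lay where a shut door would put it, and the gripper was clear.
- **Tin:** before I closed the door, the pictures showed it upright with its near end about 10–20 mm inside the sill. It sat slightly askew. I did not see it again once the door was shut.
- **Tub and lidded box:** I never touched them, though I did not measure their positions again at the end.

**Doubtful points:**
- The gripper body touched the roof edge lightly, at about 5 N, at the end of the push.
- One wrist reading of about 25 N came as the arm stopped at a joint limit in free space, and it was gone at the next reading.
- Joint 2 read up to −0.8936 against its stated limit of −0.89.
- The bar slid about 10 mm along the pads while the door was closing, but the grip held.

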